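Pack steel channel coupons into an interlocked row

ROBOT

A 7-joint arm with a two-finger parallel gripper is mounted at the origin on the work surface. World frame = base frame: x ahead of the robot, y to its left, z up, the work surface at z = 0. Lengths are in m, angles in rad, forces in N, time in s.
With the tool pointing down it reaches from about 0.4 to 0.9 m from the base axis. Payload 5.5 kg.
Tool frame: the origin (TCP) lies at the very end of the fingers, on their centre line; the grasp point (between the pads) lies 19 mm behind it; z points along the fingers, y is the line along which they close (so a half turn about z gives the same grasp; the last joint's range is limited). The gripper opens to 85 mm and grips with 20 to 120 N. Pads are 22 mm wide; open, the fingers measure 114 mm over their backs; the gripper's body (76 mm by 85 mm) begins 54 mm behind the grasp point. The pads swing forward as they close: fully open they stand 13 mm farther back than shut.
Start: joints at [1.497, 0.501, -0.427, 1.55, 0.221, 1.138, -0.21], TCP at [0.215, -0.613, 0.198] pointing down, gripper open.
Joint ranges: [-2.88, 2.88], [-0.31, 2.03], [-1.54, 1.56], [0.2, 2.42], [-1.41, 4.55], [0.19, 2.02], [-2.57, 2.57]. Speed limits (rad/s): [2.57, 2.57, 3.14, 3.14, 3.14, 3.14, 3.14].

INTERFACE

Orientations are given as a rotation vector (axis times angle).
In Python, from workcell import ctrl gives the robot as it stands.
- The arm moves only by the tool apply_moves, never from a script. Its argument "motion" is a list of rows, each a list of 7 numbers: the shift along the tool's x, y, z in units of 0.03 m (1.0 is 0.03 m), then the turn, a rotation vector about the tool's x, y, z in units of 0.12 rad (1.0 is 0.12 rad), then the gripper command: -1 is shut, 1 is fully open, values between are in proportion. In form: [[dx, dy, dz, wx, wy, wz, fingers], ...]. A call has 1 to 20 rows; each row shifts and turns the commanded pose from where the row before left it, along the tool's axes as they then stand; what a row does not reach is not made up. A row lasts 1/12 s, in which the tool goes at most 41.7 mm and 7.16 degrees, less where a joint would pass 70% of its speed; a pose out of reach is approached as far as the arm can. A call with a number of a shift or a turn outside -1 to 1 is refused whole. A call with a gripper value outside its range is refused whole. The fingers move at their own pace and stop on an object; "newtons" is the grip in N (left out, the last holds). Time passes only in rows, so rows that do not move let the fingers close. It gives the time, the measured TCP pose, the force, the opening and the grip force at its end, in the units of the state.
- ctrl.read_state(): the state, without advancing time (a new reading comes with each control period).
- ctrl.snapshot(name): name is "scene" or "top" or "wrist"; returns a dict with "img" (420x560x3 uint8, blue, green, red), "mtx" (3x3 intrinsics, pixels), "R" (3x3) and "t" (3): a world point X has camera coordinates R X + t. Camera axes: x right, y down, z forward; pixel columns grow to the right and rows downward; lengths in m; the calibration is good to about 2 mm. A picture is of the moment at which its call begins. There is no depth.
- ctrl.finish_job(): hands the job in; it is judged then, once.
The state is a dict: "clock": time; "joints": joint angles; "dq": joint speeds; "effort": joint torques, N m; "tool_pos": TCP position; "tool_rot": TCP orientation; "wrist_force": force on the tool from outside, world axes, zero at the start; "torque": the same for the moment, N m; "opening": finger opening in m; "grip_force": force on a finger pad.
Only numpy, scipy, OpenCV 4.12 (cv2) and the standard library are available. Lean on these libraries where they do the work, as an engineer would, in place of code of your own. Each camera call takes 0.05 s, during which the arm holds its last target. There are 200 camera calls.

TASK

Pack the loose channel coupons into the black tray: put the loose short one in, open side up, right beside the short one that is already against the fixed stop (ends about level), and set the long one open side down, roughly centred, over their two touching walls so that it sits fully down with one leg inside each short channel. The sliding stop must end pushed up against the row so the channels are closed up with no real slack; set pieces down rather than dropping them, and leave everything else on the table where it is.

Things in the scene. Friction and masses are not known exactly. Their poses are not given: they have to be found in the camera images.
- tray: Fixed black flat tray on the table, 110 mm (its x) by 180 mm (its y) by 8 mm thick, without side walls; origin at the centre of its underside, z up. A fixed aluminium stop 100 mm wide in x, 26 mm high above the tray's top, stands at its +y end, its inner face at tray y = +75 mm. The row of channels lies along tray y, each channel's length along tray x.
- stop (a joint): Sliding aluminium stop on the tray, a block 100 mm in tray x, 20 mm thick in y and 34 mm high above the tray's top. Value in m, 0 = fully open, grows as it slides towards the fixed stop (tray +y), to 0.075 at most. Its inner face is at tray y = -50 mm + value. It slides against about 2 N of friction and stays where it is left; just push its back. With both short channels closed up tight the value is 0.069.
- stop_back (a point): Centre of the back face (the face away from the channels, looking to tray -y) of the sliding stop, 25 mm above the table; same axes as the tray.
- a_mid (a point): Centre (half-way up, 15 mm above its underside) of the short steel U-channel that is already in the tray, legs up, within about 1 mm of the fixed stop. 48 mm long (its x), 28 mm wide over the legs (y), 30 mm high (z), walls and web 5 mm thick, so 18 mm clear between the legs; ends open. 0.1 to 0.2 kg, loose.
- b_mid (a point): Centre (half-way up) of the loose short steel U-channel lying legs up on the table: same size and axes as the one in the tray. Can be gripped by its two ends (48 mm) or over its legs (28 mm).
- c_mid (a point): Centre (half-way up, 15 mm above the leg edges) of the long steel channel lying legs down on the table, web on top: 64 mm long (its x), 28 mm wide (y), 30 mm high (z), walls and web 5 mm thick, 18 mm clear between the legs; 0.14 to 0.28 kg. Can be gripped by its two ends (64 mm). Seated in place, its leg edges rest on the webs of the short channels and its web on their legs: its top is then 35 mm above the tray's top.
- angle_mid (a point): Bystander: steel L-angle offcut, 45 mm long (x), 32 mm by 32 mm; point 15 mm above the table.
- puck1_mid (a point): Bystander: black mounted specimen, a disc 30 mm across, 20 mm high; its centre.
- puck2_mid (a point): Bystander: another such black disc; its centre.
- jar_mid (a point): Bystander: jar 52 mm across, 70 mm high; its centre.
- bottle_mid (a point): Bystander: bottle 64 mm across, 170 mm high; its centre.
- dish_mid (a point): Bystander: open glass dish 90 mm across, 22 mm high; point half-way up.
- brush_grip (a point): Bystander: cleaning brush lying flat; a point on its handle.
Things that resemble listed ones, but are neither listed nor needed, are in the scene too. Leave any pink look-alike of the part that bears c_mid alone. What is shaped like the tray but white is not meant.

How it is judged:
By the outcome, as a careful person would: the job done as asked, in the order asked, and still so for the second after the job is handed in, with the robot touching nothing.
It also fails if it takes over 72 s, if anything falls off the work surface, if the arm or the gripper's body presses on something with over 40 N, if the wrist force passes 120 N, or if a joint passes its speed limit or range.

## Working session

There is one attempt and no reset: what is moved stays moved. The work goes in short steps, Python scripts to look and compute and a tool call to move; the robot and the scene stay as the last step left them, time stands still between calls to the robot, and variables do not carry over. Pictures are saved under pics/ and viewed, at most 10 in all, crops included, and the job is handed in when it is done.

Besides the shell and the picture viewer there is one more tool, called after ">>>" in YAML: its name, and indented under it one key for each argument. apply_moves: Moves the arm, as the interface text tells. Its arguments: {"type":"object","properties":{"motion":{"type":"array"},"newtons":{"type":"number"}},"required":["motion"]}

```bash
mkdir -p pics; ls
cat > h.py <<'E'
import cv2,numpy as np
from scipy.spatial.transform import Rotation as Ro
from workcell import ctrl
def snap(n,f=None):
    s=ctrl.snapshot(n)
    if f: cv2.imwrite('pics/'+f,s['img'])
    return s
def ray(s,u,v,z):
    d=s['R'].T@np.linalg.inv(s['mtx'])@np.array([u,v,1.]); c=-s['R'].T@s['t']
    return c+d*(z-c[2])/d[2]
def proj(s,X):
    p=s['mtx']@(s['R']@np.array(X)+s['t']); return p[:2]/p[2]
E
python3 - <<'E'
from h import *
a=snap('top','top0.png');b=snap('scene','scene0.png')
import pickle;pickle.dump((a,b),open('s0.pkl','wb'))
for s in(a,b):print(s['mtx'].round(1).tolist(),(-s['R'].T@s['t']).round(3),s['R'].round(2).tolist())
st=ctrl.read_state();print({k:np.round(v,3).tolist() for k,v in st.items()}); print(Ro.from_rotvec(st['tool_rot']).as_matrix().round(3))
E
```

```text
pics
[[385.9, 0.0, 283.8], [0.0, 385.9, 210.8], [0.0, 0.0, 1.0]] [ 0.32  -0.005  1.154] [[0.01, -1.0, 0.02], [-0.98, -0.02, -0.2], [0.2, -0.02, -0.98]]
[[448.7, 0.0, 277.3], [0.0, 448.7, 205.9], [0.0, 0.0, 1.0]] [ 1.296 -0.265  0.748] [[0.31, 0.95, 0.01], [0.6, -0.19, -0.78], [-0.74, 0.25, -0.63]]
{'clock': 0.1, 'joints': [1.497, 0.502, -0.427, 1.551, 0.221, 1.138, -0.21], 'dq': [-0.001, -0.002, 0.001, -0.001, 0.002, 0.002, 0.0], 'effort': [-0.011, -57.081, -5.839, -28.175, 0.01, 0.006, 0.0], 'tool_pos': [0.215, -0.613, 0.197], 'tool_rot': [-3.095, -0.526, 0.0], 'wrist_force': [0.438, 0.107, 0.488], 'torque': [0.016, -0.029, 0.014], 'grip_force': 0.0, 'opening': 0.085}
[[ 0.944  0.331 -0.001]
 [ 0.331 -0.944  0.002]
 [ 0.    -0.002 -1.   ]]
```

View pics/top0.png

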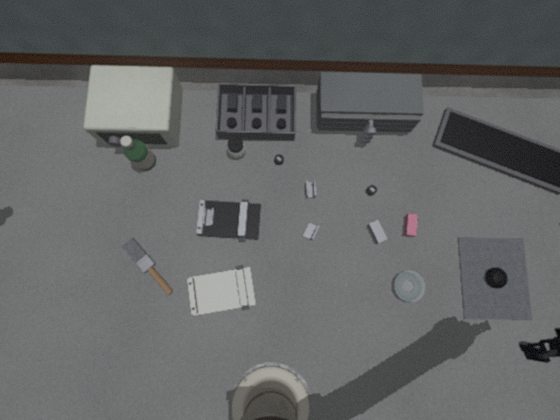

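View pics/scene0.png

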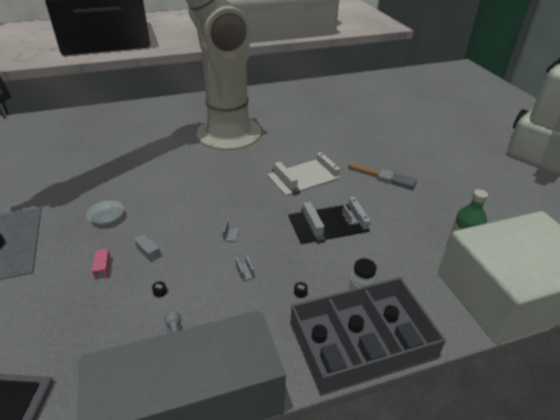

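The top view shows the black tray at (230,220), with the fixed stop and channel A at about (205,217) and the sliding stop at (243,218). The two candidates for B are at (311,190) and (311,231), and one of them must be the L-angle. C is the grey part at (378,231), since the one at (412,225) is the pink look-alike. The white tray at (221,291) is not the one meant. I'll enlarge to confirm.

Run:
```python
from h import *
import pickle
a,b=pickle.load(open('s0.pkl','rb'))
k=lambda im,f:cv2.resize(im,None,fx=f,fy=f,interpolation=cv2.INTER_CUBIC)
A=k(a['img'][170:270,180:430],3.2)
B=k(b['img'][185:300,80:380],2.66)[:,:800]
w=min(A.shape[1],B.shape[1])
cv2.imwrite('pics/crop1.png',np.clip(np.vstack([A[:290,:w],B[:300,:w]])*1.6,0,255).astype('uint8'))
for n,u,v,z in[('fix',201,217,.034),('A',209,217,.03),('slide',243,218,.042),('b190',311,190,.02),('b231',311,231,.02),('c',378,231,.03),('puck',372,190,.02),('puck',279,160,.02),('jar',236,148,.07)]:print(n,ray(a,u,v,z).round(3))
```

```text
fix [0.523 0.213 0.034]
A [0.524 0.191 0.03 ]
slide [0.521 0.089 0.042]
b190 [ 0.615 -0.112  0.02 ]
b231 [ 0.489 -0.112  0.02 ]
c [ 0.491 -0.309  0.03 ]
puck [ 0.618 -0.298  0.02 ]
puck [ 0.708 -0.013  0.02 ]
jar [0.725 0.115 0.07 ]
```

View pics/crop1.png

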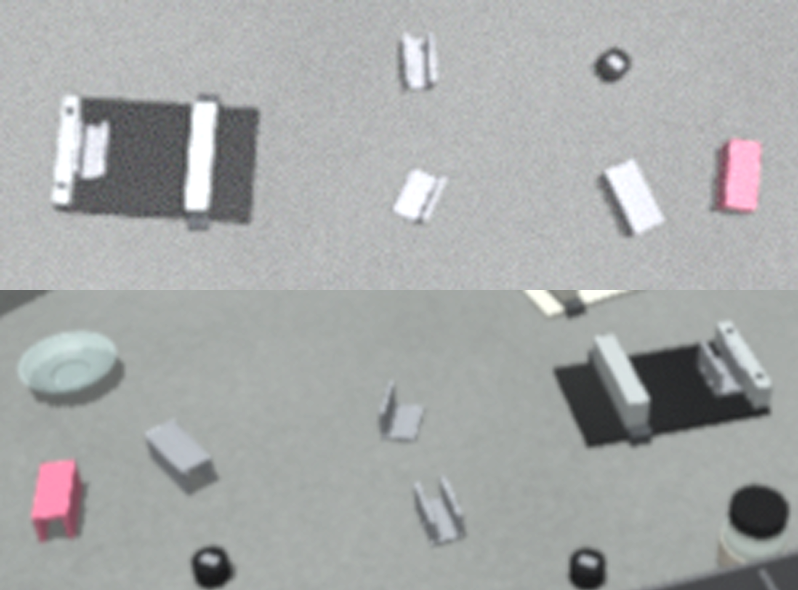

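B is the U-channel at (311,190), with two upright legs visible. The piece at (311,231) is the L-angle, with one leg. C is the grey channel at (378,231), and pink is excluded. I'll fly over C towards B and measure with the wrist camera.

>>> apply_moves:
  motion:
    - [1, -0.57, -0.2, 0, 0, 0, 1]
    - [1, -0.57, -0.2, 0, 0, 0, 1]
    - [1, -0.57, -0.2, 0, 0, 0, 1]
    - [1, -0.57, -0.2, 0, 0, 0, 1]
    - [1, -0.57, -0.2, 0, 0, 0, 1]
    - [1, -0.57, -0.2, 0, 0, 0, 1]
    - [1, -0.57, -0.2, 0, 0, 0, 1]
    - [1, -0.57, -0.2, 0, 0, 0, 1]
    - [1, -0.57, 0, 0, 0, 0, 1]
    - [0.5, -0.3, 0, 0, 0, 0, 1]
    - [0, 0, 0, 0, 0, 0, 1]
    - [0, 0, 0, 0, 0, 0, 1]

```text
clock: 1.1
tool_pos: [0.4306, -0.3643, 0.2456]
tool_rot: [-3.096, -0.532, 0.001]
wrist_force: [0.1, -1.4, -0.7]
opening: 0.0855
grip_force: 0.0
```

Run:
```python
from h import *
s=snap('wrist','w1.png')
st=ctrl.read_state();print(st['clock'],st['tool_pos'],st['tool_rot'],s['mtx'][0],(-s['R'].T@s['t']).round(3),s['R'].round(2).tolist())
import pickle;pickle.dump(s,open('w1.pkl','wb'))
print(proj(s,[.491,-.309,.03]),proj(s,[.615,-.112,.03]))
```

```text
1.15 [ 0.42941986 -0.36582111  0.24543055] [-3.09700429e+00 -5.27028251e-01  1.55895656e-03] [322.12299657   0.         284.75741057] [ 0.511 -0.338  0.422] [[0.33, -0.94, -0.0], [-0.89, -0.31, 0.33], [-0.31, -0.11, -0.94]]
[256.184239  112.0180208] [102.28293719 -84.9323303 ]
```

View pics/w1.png

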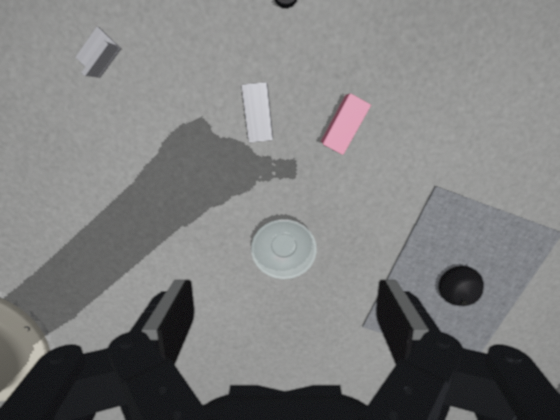

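The wrist view shows C's top face at (257,112), the pink one at (346,123) and the L-angle at (98,52), with the dish at (284,248). I'll measure C and then move on over B.

```bash
cat >> h.py <<'E'
def rect(s,roi,z,lo,sat=60,show=False):
    "largest bright grey blob in roi (u0,v0,u1,v1) -> rectangle in world at height z"
    u0,v0,u1,v1=roi;im=s['img'][v0:v1,u0:u1]
    m=((im.min(2)>lo)&(im.max(2).astype(int)-im.min(2)<sat)).astype('uint8')
    c=max(cv2.findContours(m,0,2)[0],key=cv2.contourArea)
    P=np.array([ray(s,p[0][0]+u0,p[0][1]+v0,z)[:2] for p in c])
    r=cv2.minAreaRect((P*1000).astype('float32'));b=cv2.boxPoints(r)
    e=b[1]-b[0];f=b[2]-b[1];L=e if np.hypot(*e)>np.hypot(*f) else f
    return np.round(r[0],1),np.round(r[1],1),round(np.degrees(np.arctan2(L[1],L[0]))%180,1)
E
python3 - <<'E'
from h import *
import pickle
s=pickle.load(open('w1.pkl','rb'));im=s['img']
print(im[112,240:275].min(1))
for lo in(130,140,150,160):print(rect(s,(230,70,285,155),.03,lo))
a,b=pickle.load(open('s0.pkl','rb'))
print(rect(a,(360,210,395,250),.03,150))
E
```

```text
[154 154 153 145 148 173 189 193 193 193 195 195 195 195 195 196 198 199
 199 198 198 197 198 199 199 200 202 204 196 164 136 143 152 153 154]
(array([ 489.3, -309.8]), array([92.8, 64.1]), np.float32(19.4))
(array([ 489.3, -309.8]), array([92.8, 64. ]), np.float32(19.4))
(array([ 489.3, -309.8]), array([92.8, 64. ]), np.float32(19.4))
(array([ 490.7, -310.3]), array([65.7, 28.3]), np.float32(24.8))
(array([ 491.1, -309. ]), array([58.8, 24.6]), np.float32(25.1))
```

>>> apply_moves:
  motion:
    - [1, -0.63, 0, 0, 0, 0, 1]
    - [1, -0.63, 0, 0, 0, 0, 1]
    - [1, -0.63, 0, 0, 0, 0, 1]
    - [1, -0.63, 0, 0, 0, 0, 1]
    - [0.7, -0.6, 0, 0, 0, 0, 1]
    - [0, 0, 0, 0, 0, 0, 1]
    - [0, 0, 0, 0, 0, 0, 1]

```text
clock: 1.73
tool_pos: [0.5322, -0.2303, 0.2454]
tool_rot: [-3.096, -0.529, 0.001]
wrist_force: [-1.0, -0.3, -0.1]
opening: 0.0853
grip_force: 0.0
```

Run:
```python
from h import *
s=snap('wrist','w2.png')
st=ctrl.read_state();print(st['clock'],st['tool_pos'],st['tool_rot'])
import pickle;pickle.dump(s,open('w2.pkl','wb'))
print(proj(s,[.491,-.309,.03]),proj(s,[.615,-.112,.03]))
```

```text
1.7833 [ 0.53127076 -0.23221382  0.24530646] [ 3.09718343e+00  5.24291351e-01 -2.07850458e-03]
[330.56253043 225.32028558] [208.34488987  72.49047909]
```

View pics/w2.png

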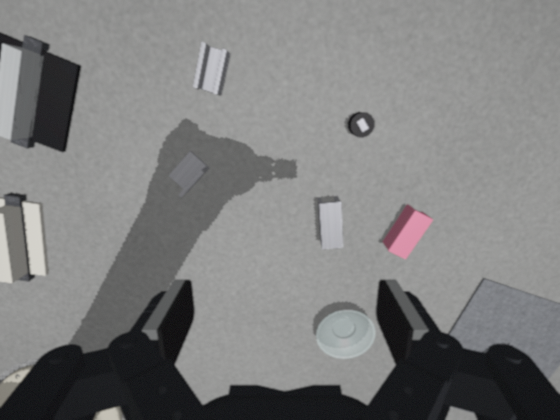

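B is the U at (210,68) with two bright rims, and C is at (331,224). The L-angle at (188,172) lies in shadow.

Run:
```python
from h import *
import pickle
s=pickle.load(open('w2.pkl','rb'));im=s['img']
print(im[40:100:3,188:234].min(2))
print(rect(s,(315,190,350,255),.03,160), rect(s,(185,35,235,100),.03,170))
def L(c,a,w,l,z):
    a=np.radians(a);x=np.array([np.cos(a),np.sin(a)]);y=np.array([-x[1],x[0]])
    return [proj(s,[*(c+i*l/2*x+j*w/2*y),z]).round(1).tolist() for i,j in((-1,-1),(1,-1),(1,1),(-1,1))]
```

```text
[[150 150 148 145 143 142 143 145 149 150 148 146 146 147 148 148 150 150
  151 151 149 147 147 148 150 152 152 151 151 151 150 152 149 151 153 154
  154 154 151 149 147 148 149 152 153 153]
 [145 144 143 143 143 142 143 146 149 151 151 150 156 172 183 186 181 160
  140 139 144 145 146 146 147 147 148 148 147 149 150 151 151 149 148 148
  150 151 153 152 150 149 147 146 146 145]
 [146 145 148 147 145 145 145 146 147 150 151 153 161 175 186 191 184 151
  108  90  95 114 135 148 149 147 148 148 149 150 151 151 151 149 149 148
  149 150 151 153 153 152 151 149 148 148]
 [148 148 149 148 147 147 148 147 148 148 147 155 172 185 190 185 160 119
   91  84  88 117 160 183 190 190 186 185 185 182 172 165 160 158 169 179
  178 169 158 154 156 156 154 152 151 150]
 [146 144 144 144 144 144 145 146 149 149 154 166 179 189 190 179 146 104
   87  85 106 147 176 188 191 190 191 192 193 193 190 189 186 184 186 192
  193 179 144 109 108 127 141 147 150 151]
 [149 148 148 146 146 145 146 147 149 149 156 174 187 191 186 158 113  88
   85  91 126 167 185 190 191 190 193 193 192 192 189 186 182 185 191 1
[... 2149 characters left out ...]
153 152 154 154 153 152 152 151 150 147 147 147 148 146 146 145 142 145
  150 151 154 163 172 175 179 184 190 195 191 164 120  92  89 104 129 147
  154 153 153 153 155 156 155 154 154 152]
 [153 155 156 155 153 152 153 151 149 148 149 151 151 153 152 150 147 148
  150 152 152 151 148 147 149 154 161 165 157 135 110  94  98 118 140 151
  153 151 150 151 152 153 153 154 152 151]
 [150 148 149 150 152 154 153 151 149 149 151 152 153 155 154 154 153 153
  153 155 154 154 152 152 151 151 150 152 155 156 155 154 155 155 156 157
  155 155 153 153 152 153 153 154 153 154]]
(array([ 490.3, -310.7]), array([64.5, 28.5]), np.float32(24.6)) (array([ 619.6, -117. ]), array([47.1, 16.1]), np.float32(2.7))
```

Run:
```python
from h import *
import pickle
s=pickle.load(open('w2.pkl','rb'))
q=[ray(s,u,v,.03)[:2]*1000 for u,v in((202.5,41.7),(194.5,87),(224,48.5),(215.7,94))]
for p in q:print(p.round(1))
n=lambda d:(np.hypot(*d).round(1),np.degrees(np.arctan2(d[1],d[0])).round(1))
print(sum(q)/4,n(q[0]-q[1]),n(q[2]-q[3]),n(q[0]-q[2]),n(q[1]-q[3]))
```

```text
[642.6 -98.1]
[ 595.2 -101.1]
[ 643.9 -121.9]
[ 596.  -125.7]
[ 619.4350413  -111.71113265] (np.float64(47.4), np.float64(3.6)) (np.float64(48.1), np.float64(4.5)) (np.float64(23.8), np.float64(93.2)) (np.float64(24.6), np.float64(91.8))
```

>>> apply_moves:
  motion:
    - [0, 0, 0.4, 0, 0, -0.98, 1]
    - [0, 0, 0.4, 0, 0, -0.98, 1]
    - [0, 0, 0.4, 0, 0, -0.98, 1]
    - [0, 0, 0.4, 0, 0, -0.98, 1]
    - [0, 0, 0.4, 0, 0, -0.98, 1]
    - [0, 0, 0.4, 0, 0, -0.98, 1]
    - [0, 0, 0.4, 0, 0, -0.98, 1]
    - [0, 0, 0.4, 0, 0, -0.98, 1]
    - [0, 0, 0.4, 0, 0, -0.98, 1]
    - [0, 0, 0.4, 0, 0, -0.98, 1]
    - [0, 0, 0.4, 0, 0, -0.98, 1]
    - [0.95, 0.8, 0, 0, 0, 0, 1]
    - [0.95, 0.8, 0, 0, 0, 0, 1]
    - [0.95, 0.8, 0, 0, 0, 0, 1]
    - [0.95, 0.8, 0, 0, 0, 0, 1]
    - [0, 0, 0, 0, 0, 0, 1]
    - [0, 0, 0, 0, 0, 0, 1]
    - [0, 0, 0, 0, 0, 0, 1]

```text
clock: 3.28
tool_pos: [0.6201, -0.1142, 0.113]
tool_rot: [-2.157, -2.283, 0.004]
wrist_force: [-0.0, -1.2, -0.1]
opening: 0.0854
grip_force: 0.0
```

```bash
cat >> h.py <<'E'
def togo(x,y,z,yaw):
    "remaining move in tool axes and units, to TCP x,y,z with tool y along yaw (deg)"
    st=ctrl.read_state();R=Ro.from_rotvec(st['tool_rot']);p=np.array(st['tool_pos'])
    a=np.radians(yaw);Y=np.array([np.cos(a),np.sin(a),0]);Z=np.array([0,0,-1.]);T=Ro.from_matrix(np.c_[np.cross(Y,Z),Y,Z])
    print('t',round(st['clock'],2),'p',p.round(4),'open',round(st['opening'],4),'F',np.round(st['wrist_force'],1),'grip',st['grip_force'])
    print('shift now-axes',(R.inv().apply(np.array([x,y,z])-p)/.03).round(2),'shift target-axes',(T.inv().apply(np.array([x,y,z])-p)/.03).round(2),'turn',((R.inv()*T).as_rotvec()/.12).round(2))
E
python3 - <<'E'
from h import *
togo(.6195,-.1117,.004,3.5)
E
```

```text
t 3.28 p [ 0.6201 -0.1142  0.113 ] open 0.0854 F [-0.  -1.2 -0.1] grip 0.0
shift now-axes [ 0.09 -0.01  3.63] shift target-axes [ 0.08 -0.02  3.63] turn [-0.02  0.01 -0.04]
```

>>> apply_moves:
  motion:
    - [0.1, 0, 0.7, 0, 0, 0, 1]
    - [0, 0, 0.7, 0, 0, 0, 1]
    - [0, 0, 0.7, 0, 0, 0, 1]
    - [0, 0, 0.7, 0, 0, 0, 1]
    - [0, 0, 0.5, 0, 0, 0, 1]
    - [0, 0, 0.25, 0, 0, 0, 1]
    - [0, 0, 0, 0, 0, 0, 1]
    - [0, 0, 0, 0, 0, 0, 0]
    - [0, 0, 0, 0, 0, 0, -0.5]
    - [0, 0, 0, 0, 0, 0, -1]
    - [0, 0, 0, 0, 0, 0, -1]
    - [0, 0, 0, 0, 0, 0, -1]
    - [0, 0, 0, 0, 0, 0, -1]
    - [0, 0, 0, 0, 0, 0, -1]
  newtons: 35

```text
clock: 4.45
tool_pos: [0.6212, -0.1081, 0.0076]
tool_rot: [2.154, 2.287, 0.0]
wrist_force: [0.1, 0.1, -0.2]
opening: 0.0008
grip_force: 0.0
```

Run:
```python
from h import *
togo(.6195,-.1117,.004,3.5)
s=snap('wrist','w3.png')
```

```text
t 4.45 p [ 0.6212 -0.1081  0.0076] open 0.0008 F [ 0.1  0.1 -0.2] grip 0.0
shift now-axes [-0.12 -0.06  0.12] shift target-axes [-0.12 -0.06  0.12] turn [ 0.    0.   -0.01]
```

View pics/w3.png

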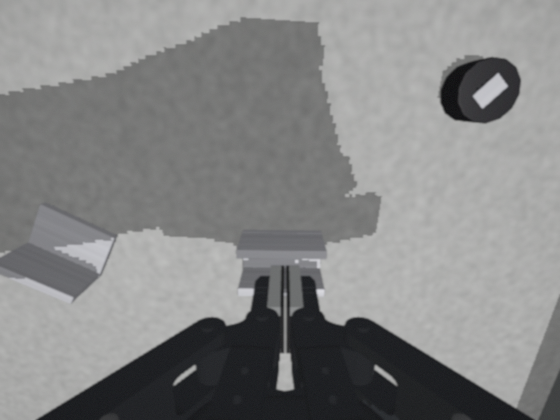

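The picture shows the fingers shut at (285,270) with B's legs at rows 232–258 and 262–292. The fingers closed without catching B's ends. I'll check where B is relative to the tool.

Run:
```python
from h import *
s=snap('wrist')
print('tcp',proj(s,[.6212,-.1081,.0076]),'cam',(-s['R'].T@s['t']).round(3))
for n,y in(('+out',14),('+in',9),('-in',-9),('-out',-14)):
  print(n,[proj(s,[.6195+i*.024,-.1117+y/1000+i*.0015,.03]).round(0).tolist() for i in(-1,1)])
cv2.imwrite('pics/c3.png',cv2.resize(s['img'][215:315,215:350],None,fx=5,fy=5,interpolation=cv2.INTER_CUBIC))
```

```text
tcp [284.66202799 250.41156317] cam [ 0.616 -0.025  0.184]
+out [[237.0, 251.0], [328.0, 250.0]]
+in [[237.0, 259.0], [327.0, 259.0]]
-in [[236.0, 289.0], [324.0, 289.0]]
-out [[236.0, 297.0], [323.0, 296.0]]
```

View pics/c3.png

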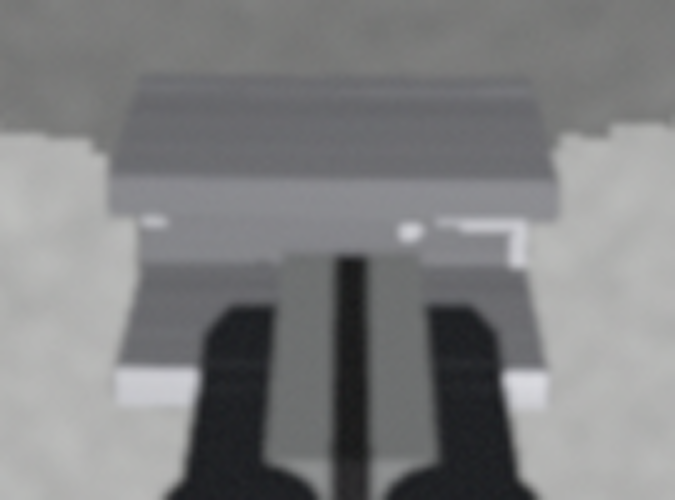

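Run:
```python
from h import *
s=snap('wrist')
for y in(-.097,-.103,-.108,-.119):
  print(y,[(z,proj(s,[.6212,y,z])[1].round(0)) for z in(.0076,.015,.02,.03,.04)])
b=snap('scene'); u,v=proj(b,[.6212,-.108,.02]).astype(int);print(u,v)
print([ (z,proj(b,[.6212,-.108,z]).round(0)) for z in (0.0076,.03)])
cv2.imwrite('pics/s3.png',cv2.resize(b['img'][v-45:v+25,u-45:u+45],None,fx=7,fy=7,interpolation=cv2.INTER_CUBIC))
```

```text
-0.097 [(0.0076, np.float64(233.0)), (0.015, np.float64(238.0)), (0.02, np.float64(242.0)), (0.03, np.float64(250.0)), (0.04, np.float64(258.0))]
-0.103 [(0.0076, np.float64(243.0)), (0.015, np.float64(248.0)), (0.02, np.float64(252.0)), (0.03, np.float64(260.0)), (0.04, np.float64(269.0))]
-0.108 [(0.0076, np.float64(250.0)), (0.015, np.float64(256.0)), (0.02, np.float64(260.0)), (0.03, np.float64(268.0)), (0.04, np.float64(278.0))]
-0.119 [(0.0076, np.float64(267.0)), (0.015, np.float64(273.0)), (0.02, np.float64(277.0)), (0.03, np.float64(286.0)), (0.04, np.float64(297.0))]
244 265
[(0.0076, array([245., 269.])), (0.03, array([245., 262.]))]
```

View pics/s3.png

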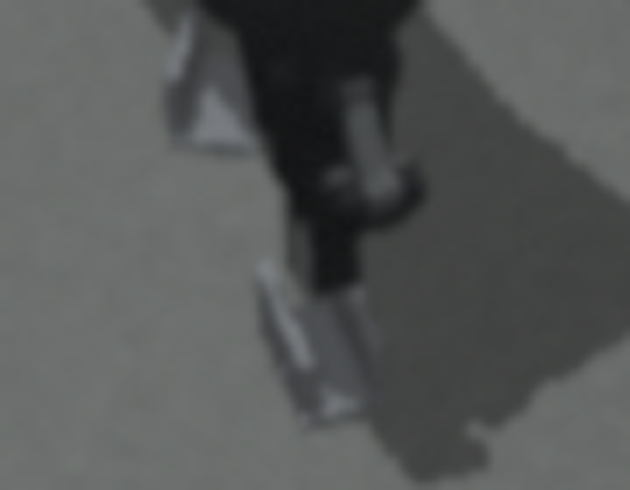

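Run:
```python
from h import *
import pickle
w=pickle.load(open('w1.pkl','rb'));st=ctrl.read_state();s=snap('wrist')
p=np.array([.42942,-.36582,.24543]);R=Ro.from_rotvec([-3.097,-.527,.0016]).as_matrix()
for d in(0,-.013,-.02,-.03,-.04):
  print(d,[proj(w,p+R@np.array([xx,yy,d])).round(0).tolist() for xx in(0,.011) for yy in(-.0425,.0425)])
p=np.array(st['tool_pos']);R=Ro.from_rotvec(st['tool_rot']).as_matrix()
for d in(0,-.013,-.02,-.03):
  print(d,[proj(s,p+R@np.array([xx,yy,d])).round(0).tolist() for xx in(0,.011) for yy in(-.007,.007)])
```

```text
0 [[214.0, 254.0], [355.0, 254.0], [213.0, 237.0], [356.0, 238.0]]
-0.013 [[209.0, 264.0], [359.0, 265.0], [208.0, 246.0], [361.0, 247.0]]
-0.02 [[207.0, 270.0], [362.0, 271.0], [205.0, 252.0], [364.0, 252.0]]
-0.03 [[202.0, 280.0], [367.0, 280.0], [200.0, 260.0], [368.0, 261.0]]
-0.04 [[197.0, 290.0], [372.0, 291.0], [195.0, 270.0], [374.0, 271.0]]
0 [[273.0, 250.0], [296.0, 250.0], [273.0, 233.0], [296.0, 233.0]]
-0.013 [[272.0, 260.0], [297.0, 260.0], [272.0, 242.0], [297.0, 242.0]]
-0.02 [[272.0, 266.0], [297.0, 266.0], [271.0, 248.0], [298.0, 248.0]]
-0.03 [[271.0, 275.0], [298.0, 275.0], [270.0, 256.0], [298.0, 256.0]]
```

The finger tips are really well above the reported TCP. Both views put the shut tips at rim height, about 25 mm behind it, so the fingers closed above B without touching it. I'll reopen and go down in guarded steps.

>>> apply_moves:
  motion:
    - [0, 0, 0, 0, 0, 0, 1]
    - [0, 0, 0, 0, 0, 0, 1]
    - [0, 0, 0, 0, 0, 0, 1]
    - [0, 0, 0, 0, 0, 0, 1]
    - [0, 0, 0, 0, 0, 0, 1]
    - [-0.12, -0.06, 0, 0, 0, 0, 1]
    - [0, 0, 0.12, 0, 0, 0, 1]
    - [0, 0, 0.12, 0, 0, 0, 1]
    - [0, 0, 0, 0, 0, 0, 1]

```text
clock: 5.45
tool_pos: [0.6186, -0.1121, -0.0009]
tool_rot: [-2.154, -2.286, 0.001]
wrist_force: [-0.1, -0.3, 0.2]
opening: 0.0853
grip_force: 0.0
```

>>> apply_moves:
  motion:
    - [0, 0, 0.1, 0, 0, 0, 1]
    - [0, 0, 0.1, 0, 0, 0, 1]
    - [0, 0, 0, 0, 0, 0, 1]

```text
clock: 5.7
tool_pos: [0.6189, -0.1116, -0.0067]
tool_rot: [-2.153, -2.286, 0.001]
wrist_force: [0.3, 0.9, -0.3]
opening: 0.0852
grip_force: 0.0
```

Run:
```python
from h import *
togo(.6195,-.1117,-.01,3.5)
s=snap('wrist')
st=ctrl.read_state();p=np.array(st['tool_pos']);R=Ro.from_rotvec(st['tool_rot']).as_matrix()
b=snap('scene');u,v=247,257
A=cv2.resize(b['img'][v-50:v+30,u-60:u+60],(600,400),interpolation=cv2.INTER_CUBIC)
B=s['img'][200:400,135:435]
cv2.imwrite('pics/w4.png',np.vstack([A[:,:600],cv2.resize(B,(600,400))])[:600] if 0 else np.hstack([cv2.resize(A,(400,267)),cv2.resize(B,(400,267))]))
```

```text
t 5.7 p [ 0.6189 -0.1116 -0.0067] open 0.0852 F [ 0.3  0.9 -0.3] grip 0.0
shift now-axes [-0.    0.02  0.11] shift target-axes [-0.    0.02  0.11] turn [-0.01 -0.   -0.01]
```

View pics/w4.png

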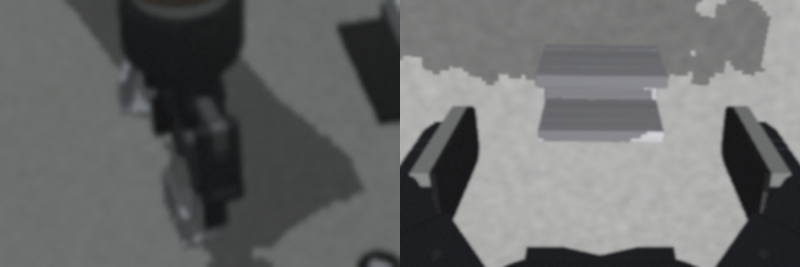

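No force at a reading of −7 mm confirms the tip offset. B is undisturbed at wrist (284,265). I'll keep going down with care.

>>> apply_moves:
  motion:
    - [0, 0, 0.15, 0, 0, 0, 1]
    - [0, 0, 0.15, 0, 0, 0, 1]
    - [0, 0, 0.15, 0, 0, 0, 1]
    - [0, 0, 0.1, 0, 0, 0, 1]
    - [0, 0, 0, 0, 0, 0, 1]

```text
clock: 6.22
tool_pos: [0.6186, -0.1117, -0.0235]
tool_rot: [-2.153, -2.286, 0.001]
wrist_force: [-0.3, -0.1, 1.0]
opening: 0.0857
grip_force: 0.0
```

Run:
```python
from h import *
togo(.6195,-.1117,-.02,3.5)
s=snap('wrist');p=np.array(ctrl.read_state()['tool_pos'])
cv2.imwrite('pics/w5.png',s['img'][180:420,100:460])
b=snap('scene');u,v=247,257
cv2.imwrite('pics/w5.png',np.hstack([cv2.resize(b['img'][v-50:v+40,u-60:u+60],(400,300),interpolation=cv2.INTER_CUBIC),cv2.resize(s['img'][180:405,135:435],(400,300))]))
```

```text
t 6.22 p [ 0.6186 -0.1117 -0.0235] open 0.0857 F [-0.3 -0.1  1. ] grip 0.0
shift now-axes [-0.    0.03 -0.12] shift target-axes [-0.    0.03 -0.12] turn [-0.01 -0.   -0.01]
```

View pics/w5.png

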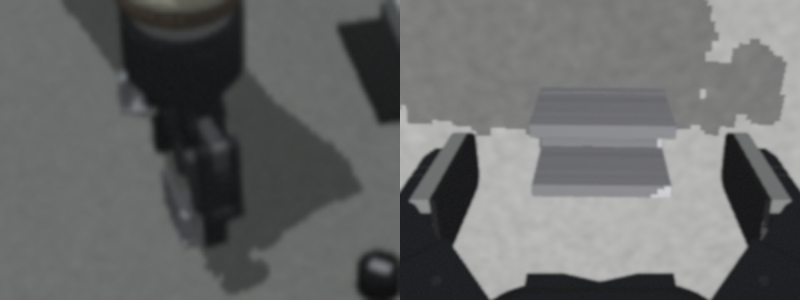

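The picture shows the open pads at (470,190) and (730,190) straddling B's ends, still clear of the table and with no force. I'll go slightly lower and close.

>>> apply_moves:
  motion:
    - [0, 0.03, 0.13, 0, 0, 0, 1]
    - [0, 0, 0, 0, 0, 0, 0.5]
    - [0, 0, 0, 0, 0, 0, 0.2]
    - [0, 0, 0, 0, 0, 0, 0]
    - [0, 0, 0, 0, 0, 0, -0.3]
    - [0, 0, 0, 0, 0, 0, -1]
    - [0, 0, 0, 0, 0, 0, -1]
    - [0, 0, 0, 0, 0, 0, -1]
    - [0, 0, 0, 0, 0, 0, -1]
    - [0, 0, 0, 0, 0, 0, -1]
  newtons: 35

```text
clock: 7.15
tool_pos: [0.6205, -0.1118, -0.0259]
tool_rot: [2.154, 2.286, 0.0]
wrist_force: [-2.7, -0.4, 5.4]
opening: 0.0464
grip_force: 43.5
```

Gripped at 46 mm. The fingers now touch the table lightly, so at this opening the tip is about 26 mm behind the reported TCP. I'll lift and go to measure the tray from above.

>>> apply_moves:
  motion:
    - [0, 0, -0.3, 0, 0, 0, -1]
    - [0, 0, -0.6, 0, 0, 0, -1]
    - [0, 0, -0.9, 0, 0, 0.3, -1]
    - [0, 0, -0.9, 0, 0, 0.3, -1]
    - [0, 0, -0.9, 0, 0, 0.35, -1]
    - [0.8, -0.46, -0.6, 0, 0, 0, -1]
    - [0.8, -0.46, -0.6, 0, 0, 0, -1]
    - [0.8, -0.46, -0.6, 0, 0, 0, -1]
    - [0.8, -0.46, -0.6, 0, 0, 0, -1]
    - [0.8, -0.46, -0.6, 0, 0, 0, -1]
    - [0.8, -0.46, -0.6, 0, 0, 0, -1]
    - [0.8, -0.46, -0.6, 0, 0, 0, -1]
    - [0.8, -0.46, -0.4, 0, 0, 0, -1]
    - [0, 0, 0, 0, 0, 0, -1]
    - [0, 0, 0, 0, 0, 0, -1]
    - [0, 0, 0, 0, 0, 0, -1]

```text
clock: 8.48
tool_pos: [0.5205, 0.0852, 0.2196]
tool_rot: [2.28, 2.16, -0.001]
wrist_force: [0.4, -1.5, -1.5]
opening: 0.0466
grip_force: 43.7
```

Run:
```python
from h import *
import pickle
togo(.52,.085,.22,-3)
s=snap('wrist','w6.png');pickle.dump(s,open('w6.pkl','wb'))
im=s['img'];g=im.max(2)
m=cv2.morphologyEx((g<60).astype('uint8'),cv2.MORPH_OPEN,np.ones((3,3)))
m[260:]=0
for c in cv2.findContours(m,0,2)[0]:
    if cv2.contourArea(c)>300:
        P=np.array([ray(s,p[0][0],p[0][1],.008)[:2]*1000 for p in c]).astype('float32')
        print('dark',cv2.boundingRect(c),cv2.contourArea(c),np.round(cv2.boxPoints(cv2.minAreaRect(P)),1).tolist())
m=(im.min(2)>165).astype('uint8')
for c in cv2.findContours(m,0,2)[0]:
    if cv2.contourArea(c)>60: print('bright',cv2.boundingRect(c),cv2.contourArea(c),cv2.boxPoints(cv2.minAreaRect(c)).round(1).tolist())
for y in (60,100,150,200,240):print(y,proj(s,[.52,y/1000,.008]).round(0))
```

```text
t 8.48 p [0.5205 0.0852 0.2196] open 0.0466 F [ 0.4 -1.5 -1.5] grip 43.69982637515932
shift now-axes [-0.01 -0.02 -0.01] shift target-axes [-0.01 -0.02 -0.01] turn [ 0.    0.01 -0.02]
dark (520, 231, 26, 26) 447.5 [[813.5999755859375, -26.0], [847.7000122070312, -47.0], [862.5999755859375, -22.899999618530273], [828.4000244140625, -1.899999976158142]]
dark (532, 172, 28, 27) 529.5 [[816.5, 48.900001525878906], [852.0, 34.79999923706055], [862.5, 61.400001525878906], [827.0, 75.5]]
dark (545, 104, 15, 28) 313.5 [[820.7999877929688, 150.0], [828.0, 117.4000015258789], [843.2999877929688, 120.80000305175781], [836.0999755859375, 153.39999389648438]]
dark (472, 80, 75, 180) 6327.5 [[743.4000244140625, -43.599998474121094], [816.7000122070312, -43.900001525878906], [817.4000244140625, 177.89999389648438], [744.2000122070312, 178.1999969482422]]
dark (234, 66, 92, 99) 5378.5 [[466.5, 102.80000305175781], [569.2000122070312, 98.0], [574.2000122070312, 205.6999969482422], [471.6000061035156, 210.5]]
bright (120, 183, 56, 28) 486.0 [[116.69999694824219, 200.10000610351562], [170.3999938964843
[... 176 characters left out ...]
, 186.0], [239.0, 186.0]]
bright (289, 72, 20, 22) 220.0 [[288.8999938964844, 72.0999984741211], [306.79998779296875, 70.9000015258789], [308.20001220703125, 92.9000015258789], [290.29998779296875, 94.0]]
bright (275, 47, 59, 23) 969.5 [[275.0, 47.0], [333.0, 47.0], [333.0, 69.0], [275.0, 69.0]]
bright (30, 39, 113, 115) 6526.5 [[29.0, 78.9000015258789], [116.9000015258789, 38.599998474121094], [151.60000610351562, 114.19999694824219], [63.70000076293945, 154.5]]
bright (9, 36, 97, 41) 1561.5 [[8.300000190734863, 60.29999923706055], [101.0, 34.5], [105.69999694824219, 51.599998474121094], [13.0, 77.4000015258789]]
60 [285. 196.]
100 [283. 164.]
150 [281. 121.]
200 [278.  74.]
240 [276.  33.]
```

Run:
```python
from h import *
import pickle
s=pickle.load(open('w6.pkl','rb'));g=s['img'].mean(2).astype(int)
for u in(245,262,275,280,285,290,295,300,305,310,322): print(u,'35:',*g[35:112,u])
for u in(242,262,285,310,325): print(u,'160:',*g[160:212,u])
for v in(52,60,75,80,85,90,130,177): print('row',v,'225:',*g[v,225:342])
```

```text
245 35: 124 109 107 106 105 106 105 105 108 108 109 108 114 132 147 153 150 141 128 114 106 105 114 127 141 147 150 148 141 119 100 88 66 45 34 36 36 36 38 34 37 34 35 34 35 35 37 36 36 34 37 35 34 36 34 34 33 35 36 34 36 37 33 33 33 35 35 34 33 36 32 33 32 34 34 33 35
262 35: 106 106 106 107 107 106 106 105 105 106 107 109 118 135 150 153 152 151 151 151 151 152 150 151 150 149 149 148 138 123 125 127 119 114 107 82 65 70 77 79 72 66 62 62 62 61 61 60 58 56 50 48 49 62 88 109 114 113 101 73 42 35 35 34 34 35 34 34 35 34 36 35 37 35 32 36 34
275 35: 160 159 157 153 148 144 144 145 144 144 144 138 136 155 169 172 167 157 151 151 152 152 151 151 149 149 149 147 134 123 134 141 140 135 121 98 92 116 134 140 139 139 139 139 138 139 137 134 132 132 132 132 132 132 135 138 137 134 124 95 57 39 36 35 37 36 34 34 35 34 34 35 33 35 34 37 35
280 35: 161 161 158 158 156 157 158 158 157 157 157 158 172 197 212 216 215 214 214 213 205 186 173 171 166 155 149 146 134 123 138 143 140 136 123 98 93 117 136 140 140 139 139 141 140 139 138 134 133 133 134 132 132 132 136 139 139 137 126 97 56 36 34 34
[... 5859 characters left out ...]
3 33 34 35 33 32 33 30 32 29 33 31 35 32 34 33 33 35 30 34 32 33 30 32 33 34 33 32 35 34 32 32 32 33 33 35 33 33 34 33 32 34 31 36 34 34 34 34 34 34 34 37 37 44 60 69 69 72 99 139 159 163 165 166 165 165 165 165 165 163
row 177 225: 159 161 163 164 163 155 133 113 108 111 112 113 110 115 156 199 215 218 217 217 217 218 218 218 218 218 218 218 218 218 218 219 218 218 218 219 219 219 219 219 219 219 219 219 219 220 219 220 220 220 220 220 220 220 220 220 220 220 220 221 221 220 221 221 221 221 221 221 221 221 221 221 221 222 222 222 222 222 221 222 222 222 222 222 221 222 222 222 222 223 222 222 222 222 223 223 222 222 222 222 222 222 217 197 158 124 122 130 135 133 124 122 137 154 161 162 161
```

Run:
```python
from h import *
import pickle
s=pickle.load(open('w6.pkl','rb'))
f=lambda u,v,z:(ray(s,u,v,z)[:2]*1000).round(1)
print('tray edges row130',f(237,130,.008),f(330.6,130,.008)); print('row80',f(234.5,80,.008),f(332,80,.008))
print('fixed inner top',f(262,63.5,.034),f(310,63.8,.034))
print('A -y rim outer',f(265,94.2,.038),f(285,94.4,.038),f(303,94.2,.038))
print('A +y rim outer',f(290,64.2,.038),'inner',f(290,70,.038))
print('A -rim inner',f(285,88.5,.038))
print('A ends -rim row91',f(260.8,91,.038),f(308.6,91,.038),'web row75',f(262.5,77,.012),f(307.6,77,.012), '+rim')
print('slide inner top',f(242,168.7,.042),f(325,167.9,.042),'outer',f(242,187,.042),f(325,186.2,.042))
print('slide ends',f(239,177,.042),f(329.2,177,.042))
```

```text
tray edges row130 [468.1 142.6] [577.1 136.6]
row80 [470.9 196.4] [579.1 190.4]
fixed inner top [504.2 208.4] [553.2 205.5]
A -y rim outer [505.3 178.9] [526.1 177.5] [544.8 176.7]
A +y rim outer [532.7 205.8] inner [532.4 200.4]
A -rim inner [526.4 183.2]
A ends -rim row91 [501.2 182.2] [550.7 179.5] web row75 [502.4 197.4] [551.8 194.7] +rim
slide inner top [474.3 103.2] [566.1  99. ] outer [472.3  82.5] [565.8  78.3]
slide ends [470.1  94.1] [570.6  88.6]
```

Run:
```python
from h import *
import pickle
s=pickle.load(open('w6.pkl','rb'));g=s['img'].mean(2).astype(int)
p=np.array([.5205,.0852,.2196]);a=np.radians(-3);X=np.array([-np.sin(a),np.cos(a),0]);Y=np.array([np.cos(a),np.sin(a),0])
for x in(14,9,-9,-14):print(x,[proj(s,p+X*x/1000+Y*y/1000+[0,0,.0559]).round(1).tolist() for y in(-24,0,24)])
for u in(245,260,285,310,322):print(u,'215:',*g[215:312,u])
print(*g[262,225:345])
togo(.5251,.1617,.05,-3)
```

```text
14 [[227.2, 277.3], [283.9, 277.2], [340.7, 277.0]]
9 [[227.9, 287.6], [284.0, 287.5], [340.1, 287.3]]
-9 [[230.4, 322.7], [284.1, 322.6], [337.9, 322.5]]
-14 [[231.0, 332.0], [284.2, 331.9], [337.3, 331.8]]
245 215: 158 156 155 154 155 155 156 157 158 162 165 166 163 160 157 158 160 163 163 162 159 157 155 156 159 162 163 161 158 157 156 149 129 104 96 98 104 99 95 94 90 91 92 94 95 95 96 95 95 94 94 96 98 99 96 95 96 96 96 98 103 113 121 124 124 124 123 124 125 124 123 119 119 119 121 123 119 106 97 94 95 92 91 89 91 94 94 96 96 95 95 94 93 95 95 96 97
260 215: 158 158 158 157 156 158 160 162 162 162 160 159 159 160 160 159 160 160 161 161 161 161 160 158 158 158 160 161 161 162 161 155 134 108 96 99 104 99 94 94 93 91 93 94 96 96 97 95 95 95 95 96 99 99 97 95 98 97 96 97 103 115 122 125 125 124 124 125 125 124 123 120 118 120 121 121 119 108 96 96 93 93 91 91 91 94 94 95 95 95 94 94 95 95 95 97 98
285 215: 160 160 158 159 159 158 160 163 164 165 164 161 161 162 163 163 161 160 159 159 159 159 161 162 162 162 161 159 159 161 161 154 133 108 98 99 106 100 96 96 93 92 92 93 96 96 96 
[... 735 characters left out ...]
 97 98 98 98 103 117 125 127 127 125 127 126 126 125 124 118 117 120 121 123 117 104 95 96 94 93 91 91 92 95 95 96 96 96 96 97 96 96 95 96 99
161 159 158 158 158 157 156 147 127 104 94 95 94 95 94 96 94 94 95 94 95 94 95 95 95 95 96 95 95 95 96 95 95 96 95 95 95 95 96 95 95 95 94 95 95 96 96 96 94 96 96 96 95 95 95 95 95 96 95 96 96 96 95 95 96 96 96 96 95 97 97 95 96 96 96 95 96 96 97 95 96 96 95 95 96 97 95 96 96 95 96 96 97 96 96 96 96 96 97 97 95 96 96 97 98 97 97 97 95 96 108 131 150 156 158 159 159 157 158 158
t 8.53 p [0.5205 0.0846 0.2192] open 0.0464 F [ 0.4 -1.1 -1.3] grip 43.699527379903884
shift now-axes [2.58 0.01 5.64] shift target-axes [2.57 0.02 5.64] turn [-0.01  0.01 -0.03]
```

>>> apply_moves:
  motion:
    - [0.85, 0, 0.8, 0, 0, 0, -1]
    - [0.85, 0, 0.8, 0, 0, 0, -1]
    - [0.84, 0, 0.8, 0, 0, 0, -1]
    - [0, 0, 0.8, 0, 0, 0, -1]
    - [0, 0, 0.8, 0, 0, 0, -1]
    - [0, 0, 0.8, 0, 0, 0, -1]
    - [0, 0, 0.8, 0, 0, 0, -1]
    - [0, 0, 0, 0, 0, 0, -1]
    - [0, 0, 0, 0, 0, 0, -1]

```text
clock: 9.28
tool_pos: [0.5234, 0.1607, 0.05]
tool_rot: [-2.281, -2.157, 0.006]
wrist_force: [0.8, -0.0, -1.2]
opening: 0.0466
grip_force: 44.0
```

Run:
```python
from h import *
togo(.5251,.1608,-.015,-3)
```

```text
t 9.28 p [0.5234 0.1607 0.05  ] open 0.0466 F [ 0.8 -0.  -1.2] grip 43.95915069308103
shift now-axes [0.01 0.07 2.17] shift target-axes [0.01 0.06 2.17] turn [-0.04  0.01 -0.03]
```

>>> apply_moves:
  motion:
    - [0, 0.06, 0.5, 0, 0, 0, -1]
    - [0, 0, 0.5, 0, 0, 0, -1]
    - [0, 0, 0.5, 0, 0, 0, -1]
    - [0, 0, 0.3, 0, 0, 0, -1]
    - [0, 0, 0.2, 0, 0, 0, -1]
    - [0, 0, 0.15, 0, 0, 0, -1]
    - [0, 0, 0, 0, 0, 0, -1]
    - [0, 0, 0, 0, 0, 0, -1]

```text
clock: 9.95
tool_pos: [0.5265, 0.1623, -0.0127]
tool_rot: [-2.281, -2.161, -0.0]
wrist_force: [-1.0, 0.0, -1.4]
opening: 0.0461
grip_force: 44.0
```

Run:
```python
from h import *
togo(.5251,.1608,-.018,-3)
s=snap('wrist');g=s['img'].mean(2).astype(int)
p=np.array(ctrl.read_state()['tool_pos'])
for n,y in(('A-out',177.5),('A-in',182.5),('A+in',200.5)):print(n,proj(s,[.5265,y/1000,.038]).round(1))
for u in(262,285,305):print(u,'130:',*g[130:300,u])
```

```text
t 9.95 p [ 0.5265  0.1623 -0.0127] open 0.0461 F [-1.   0.  -1.4] grip 44.002200949071266
shift now-axes [-0.05 -0.04  0.18] shift target-axes [-0.05 -0.04  0.18] turn [ 0.   -0.   -0.01]
A-out [282.1 268.4]
A-in [281.5 258.1]
A+in [278.9 218.9]
262 130: 139 139 140 140 140 139 139 140 140 140 140 140 140 141 141 140 142 140 140 140 141 141 140 127 90 60 93 130 142 143 143 142 142 142 143 150 164 174 179 178 179 179 179 178 177 176 176 177 178 177 178 178 178 178 178 178 178 178 178 177 176 176 176 176 176 175 176 176 176 173 158 133 123 124 126 130 140 153 159 159 158 159 157 157 157 157 155 152 155 155 152 152 151 152 152 153 152 153 153 153 152 151 151 153 152 143 130 123 121 118 119 121 124 124 124 123 122 123 125 126 127 125 123 124 126 126 133 145 155 157 157 157 158 157 157 157 151 137 128 126 124 124 124 126 127 131 144 153 156 157 157 157 156 157 156 155 151 150 151 152 152 149 136 124 122 121 120 118 117 119
285 130: 139 138 138 138 138 139 139 139 140 140 140 141 140 140 139 138 137 137 136 136 137 138 137 123 83 65 104 132 141 141 141 142 141 142 143 150 166 174 178 178 1
[... 505 characters left out ...]
9 117 117 119
305 130: 138 138 139 138 138 138 138 137 136 136 136 136 136 135 136 134 135 136 135 137 138 139 139 127 86 65 103 133 141 142 141 142 142 141 143 152 167 174 178 178 178 178 178 177 177 177 177 176 177 177 178 177 178 177 178 178 177 177 177 177 177 176 175 175 175 174 176 176 175 169 153 133 125 125 127 134 149 159 162 161 161 160 160 159 158 158 154 149 153 155 152 151 152 154 154 153 153 153 153 152 151 152 152 154 151 140 128 123 121 120 119 123 124 124 125 125 125 125 125 126 127 125 125 126 127 127 135 149 156 158 159 158 159 158 159 158 150 136 127 125 124 125 126 127 126 132 146 155 157 158 157 158 158 157 157 155 150 149 151 152 153 147 132 122 122 122 121 119 118 119
```

>>> apply_moves:
  motion:
    - [-0.03, -0.04, 0.08, 0, 0, 0, -1]
    - [0, 0, 0.08, 0, 0, 0, -1]
    - [0, 0, 0.03, 0, 0, 0, -1]
    - [0, 0, 0, 0, 0, 0, -1]
    - [0, 0, 0, 0, 0, 0, -1]

```text
clock: 10.42
tool_pos: [0.5254, 0.1609, -0.018]
tool_rot: [2.281, 2.16, -0.0]
wrist_force: [-2.6, -0.9, 4.9]
opening: 0.047
grip_force: 44.6
```

Contact at about 5 N. I'll release and rise.

>>> apply_moves:
  motion:
    - [0, 0, 0, 0, 0, 0, 0.3]
    - [0, 0, 0, 0, 0, 0, 0.6]
    - [0, 0, 0, 0, 0, 0, 0.7]
    - [0, 0, -0.2, 0, 0, 0, 0.7]
    - [0, 0, -0.5, 0, 0, 0, 0.7]
    - [0, 0, -0.8, 0, 0, 0, 0.7]
    - [0, 0, -1, 0, 0, 0, 0.7]
    - [0, 0, -1, 0, 0, 0, 0.7]
    - [0, 0, 0, 0, 0, 0, 0.7]
    - [0, 0, 0, 0, 0, 0, 0.7]

```text
clock: 11.25
tool_pos: [0.5271, 0.1618, 0.0895]
tool_rot: [2.279, 2.158, 0.007]
wrist_force: [0.1, -0.7, -0.0]
opening: 0.0725
grip_force: 0.0
```

Run:
```python
from h import *
togo(.5214,.04,.06,-3)
s=snap('wrist','w7.png');g=s['img'].mean(2).astype(int)
f=lambda u,v,z:(ray(s,u,v,z)[:2]*1000).round(1)
for n,y in(('fix',207),('A-out',177.5),('A-in',182.5),('B+out',175.5),('B+in',170.5),('B-in',152.5),('B-out',147.5)):print(n,proj(s,[.5265,y/1000,.038]).round(1))
for u in(262,285,305):print(u,'170:',*g[170:310,u])
```

```text
t 11.25 p [0.5271 0.1618 0.0895] open 0.0725 F [ 0.1 -0.7 -0. ] grip 0.0
shift now-axes [-4.07  0.03  0.98] shift target-axes [-4.06  0.02  0.98] turn [ 0.04 -0.01 -0.02]
fix [279.6 161.1]
A-out [282.  201.1]
A-in [281.6 194.5]
B+out [282.1 203.7]
B+in [282.5 210.1]
B-in [283.9 232.5]
B-out [284.3 238.6]
262 170: 135 137 137 136 135 136 133 130 131 132 132 132 131 131 130 129 118 107 102 103 103 104 106 111 124 133 137 134 135 132 121 110 105 108 118 132 135 134 134 138 169 203 213 211 208 209 209 198 164 133 130 128 118 106 102 101 103 103 104 105 105 106 123 170 206 213 209 207 194 147 81 59 58 58 57 60 59 58 59 58 58 60 59 59 57 60 59 56 57 58 57 57 58 58 58 57 58 57 56 49 36 28 28 38 72 96 80 81 108 119 121 121 121 121 122 121 121 119 119 119 120 120 120 121 142 180 208 217 219 218 215 213 214 214 216 216 215 214 214 213
285 170: 133 138 137 137 137 135 132 131 131 132 133 132 131 130 132 128 117 105 102 103 105 106 107 116 130 138 138 137 136 130 117 106 105 112 122 133 137 137 135 145 179 209 216 213 212 212 203 178 154 137 131 128 119 107 101 103 103 103 105 106 105 106 127 178 213 218 215 211 197 148 81 61 59 60 58 60 59 58 58 58 59 58 59 58 60 57 59 59 60 59 58 59 57 59 57 57 57 51 39 28 26 31 30 32 56 72 75 91 111 120 120 121 121 121 122 122 122 118 119 119 119 120 119 123 149 190 213 219 220 219 216 215 215 215 216 216 215 214 215 215
305 170: 135 140 140 139 139 136 133 133 133 135 134 132 132 131 133 128 113 103 103 104 107 106 105 115 132 141 140 141 139 130 113 106 107 112 123 136 140 138 138 146 180 212 219 217 216 217 216 204 167 134 129 127 117 105 101 104 104 105 104 105 105 110 137 185 217 223 220 216 200 149 80 62 62 61 64 62 62 63 62 60 62 61 60 58 61 60 59 61 58 59 62 58 58 58 59 57 58 58 53 40 29 31 31 40 54 64 69 93 113 120 121 122 123 122 122 122 120 121 120 120 120 120 119 124 155 195 216 220 221 220 218 216 216 216 217 216 215 214 216 216
```

B stands upright and level, about 2.5 mm short of A (gap rows 200–204). Next I'll go behind the sliding stop with the fingers shut.

>>> apply_moves:
  motion:
    - [-0.9, 0, 0, 0, 0, 0, -1]
    - [-0.9, 0, 0, 0, 0, 0, -1]
    - [-0.9, 0, 0, 0, 0, 0, -1]
    - [-0.9, 0, 0, 0, 0, 0, -1]
    - [-0.5, -0.12, 0, 0, 0, 0, -1]
    - [0, 0, 0.5, 0, 0, 0, -1]
    - [0, 0, 0.5, 0, 0, 0, -1]
    - [0, 0, 0.5, 0, 0, 0, -1]
    - [0, 0, 0.5, 0, 0, 0, -1]
    - [0, 0, 0.5, 0, 0, 0, -1]
    - [0, 0, 0.4, 0, 0, 0, -1]
    - [0, 0, 0, 0, 0, 0, -1]
    - [0, 0, 0, 0, 0, 0, -1]

```text
clock: 12.38
tool_pos: [0.5137, 0.0387, -0.0014]
tool_rot: [-2.279, -2.159, 0.003]
wrist_force: [-0.6, 0.0, -0.3]
opening: 0.0
grip_force: 0.0
```

Run:
```python
from h import *
togo(.5178,.065,.0,-3)
```

```text
t 12.38 p [ 0.5137  0.0387 -0.0014] open 0.0 F [-0.6  0.  -0.3] grip 0.0
shift now-axes [ 0.88  0.09 -0.05] shift target-axes [ 0.88  0.09 -0.05] turn [-0.02 -0.   -0.01]
```

>>> apply_moves:
  motion:
    - [0.3, 0.09, 0, 0, 0, 0, -1]
    - [0.3, 0, 0, 0, 0, 0, -1]
    - [0.25, 0, 0, 0, 0, 0, -1]
    - [0.2, 0, 0, 0, 0, 0, -1]
    - [0.2, 0, 0, 0, 0, 0, -1]
    - [0.2, 0, 0, 0, 0, 0, -1]
    - [0.2, 0, 0, 0, 0, 0, -1]
    - [0.2, 0, 0, 0, 0, 0, -1]
    - [0.2, 0, 0, 0, 0, 0, -1]
    - [0.2, 0, 0, 0, 0, 0, -1]
    - [0, 0, 0, 0, 0, 0, -1]

```text
clock: 13.3
tool_pos: [0.5213, 0.1079, -0.0004]
tool_rot: [-2.279, -2.162, -0.002]
wrist_force: [0.0, -0.8, 0.3]
opening: -0.0002
grip_force: 0.0
```

```bash
cat >> h.py <<'E'
def row(): # profile of the row of channels across tray y, at three tray x
    s=snap('wrist');g=s['img'].mean(2).astype(int)
    u0,v0=proj(s,[.5265,.178,.038])
    print('A-out proj',u0.round(1),v0.round(1));v0=int(v0)
    for u in(int(u0)-20,int(u0),int(u0)+18):print(u,v0-50,':',*g[max(v0-50,0):v0+110,u])
E
python3 - <<'E'
from h import *
togo(.5195,.119,.0,-3);row()
E
```

```text
t 13.3 p [ 5.213e-01  1.079e-01 -4.000e-04] open -0.0002 F [ 0.  -0.8  0.3] grip 0.0
shift now-axes [ 0.37 -0.08 -0.01] shift target-axes [ 0.37 -0.08 -0.01] turn [ 0.   -0.01 -0.  ]
A-out proj 287.5 136.2
267 86 : 176 175 175 174 174 174 173 174 175 176 176 174 173 173 173 175 172 170 167 167 166 167 167 168 168 167 168 168 167 166 165 167 166 167 163 151 136 135 153 169 175 173 172 171 170 169 168 168 164 150 124 120 126 128 130 130 132 146 164 172 172 171 169 168 167 167 166 164 159 158 164 167 167 167 168 168 168 167 167 168 167 163 161 161 160 161 162 162 162 161 162 161 161 161 161 161 161 152 137 128 125 128 130 131 131 131 132 132 132 139 153 163 168 166 166 166 165 166 164 157 129 92 81 78 93 125 144 149 149 151 152 150 151 151 150 148 147 149 149 149 148 148 151 155 166 178 183 185 186 186 187 187 186 185 184 182 181 182 183 183
287 86 : 178 177 177 176 176 175 176 177 178 178 177 176 174 174 175 175 174 171 168 168 167 169 169 170 169 169 169 167 168 167 166 167 167 169 163 147 134 139 159 174 178 177 175 173 171 170 169 169 165 147 123 120 127 129 130 131 134 148 166 174 
[... 340 characters left out ...]
185 186 186 187 187 187 186 185 184 182 182 182 183 183
305 86 : 252 251 251 250 242 219 204 203 199 187 179 178 177 177 177 177 175 171 169 170 169 169 170 171 171 170 171 169 168 167 167 167 168 170 164 147 134 142 162 178 181 179 178 176 173 172 171 171 165 147 117 118 127 129 130 132 135 149 168 176 176 176 174 172 170 169 168 165 160 159 165 169 169 171 171 172 171 168 169 169 168 165 162 162 162 163 163 164 163 163 163 162 160 160 161 164 163 154 139 129 127 129 131 131 131 133 133 132 133 140 155 166 170 169 169 168 167 166 167 157 131 95 88 83 95 126 144 150 150 152 151 149 152 151 151 148 148 149 149 150 149 149 151 157 169 180 184 186 186 187 188 188 186 185 183 183 182 183 183 183
```

>>> apply_moves:
  motion:
    - [0.07, -0.03, 0, 0, 0, 0, -1]
    - [0.06, 0, 0, 0, 0, 0, -1]
    - [0.06, 0, 0, 0, 0, 0, -1]
    - [0, 0, 0, 0, 0, 0, -1]

```text
clock: 13.68
tool_pos: [0.5205, 0.1115, -0.0007]
tool_rot: [-2.281, -2.16, 0.001]
wrist_force: [0.0, -1.0, 0.1]
opening: 0.0004
grip_force: 0.5
```

>>> apply_moves:
  motion:
    - [0.05, 0, 0, 0, 0, 0, -1]
    - [0, 0, 0, 0, 0, 0, -1]

```text
clock: 13.85
tool_pos: [0.5205, 0.1129, -0.0006]
tool_rot: [-2.281, -2.16, 0.001]
wrist_force: [0.4, -2.4, -1.1]
opening: -0.0004
grip_force: 0.8
```

Run:
```python
from h import *
togo(.5195,.119,.0,-3);row()
```

```text
t 13.85 p [ 0.5205  0.1129 -0.0006] open -0.0004 F [ 0.4 -2.4 -1.1] grip 0.7699852767109405
shift now-axes [ 0.2  -0.04 -0.02] shift target-axes [ 0.2  -0.04 -0.02] turn [-0.    0.   -0.02]
A-out proj 289.6 148.8
269 98 : 172 172 171 172 170 171 170 172 172 172 171 170 169 170 172 170 168 164 163 164 164 164 165 165 165 164 164 164 163 162 163 163 163 158 142 131 127 130 139 157 170 171 170 169 167 166 166 166 165 162 149 132 126 127 130 129 129 139 159 169 169 168 166 165 165 165 164 162 156 153 160 165 167 166 165 163 164 165 164 161 159 158 159 159 160 159 159 160 159 158 158 158 159 158 158 146 132 125 125 126 127 129 127 129 130 130 129 131 134 145 158 164 164 164 162 163 163 162 159 152 149 149 148 149 145 145 147 146 147 147 146 148 155 169 179 182 182 183 184 185 185 184 182 181 180 179 180 180 181 181 181 183 182 182 181 180 179 180 180 181
289 98 : 174 173 173 172 171 172 172 173 174 174 173 172 171 172 172 170 168 165 164 165 165 166 165 166 165 165 165 163 163 162 163 164 165 160 144 131 128 129 140 160 173 174 173 171 169 168 167 166 165 160 146 132 127 128 129 129 131 1
[... 359 characters left out ...]
181 181 181 182 182 182 181 181 180 180 180 180 181
307 98 : 175 174 174 174 173 174 174 175 176 176 176 173 173 175 174 172 168 166 166 166 165 166 167 168 166 165 166 164 164 163 163 166 167 159 140 128 129 130 142 163 174 176 175 173 171 169 168 167 166 160 143 129 127 128 130 129 131 142 161 172 173 171 170 170 167 166 166 163 158 158 162 167 168 169 167 166 165 166 165 162 159 159 159 158 160 160 160 161 160 159 158 158 160 160 158 148 134 126 125 127 128 129 129 130 131 131 131 130 135 146 161 166 167 166 166 164 164 163 160 153 148 149 148 146 145 147 147 146 147 148 148 152 159 173 180 183 184 184 185 185 185 183 182 181 181 181 180 181 182 182 182 183 182 181 181 180 179 180 181 181
```

>>> apply_moves:
  motion:
    - [0.05, 0, 0, 0, 0, 0, -1]
    - [0.05, 0, 0, 0, 0, 0, -1]
    - [0, 0, 0, 0, 0, 0, -1]

```text
clock: 14.15
tool_pos: [0.5207, 0.1163, -0.0006]
tool_rot: [-2.28, -2.16, 0.0]
wrist_force: [-0.6, -2.1, -1.6]
opening: 0.0
grip_force: 0.8
```

>>> apply_moves:
  motion:
    - [0.05, 0, 0, 0, 0, 0, -1]
    - [0, 0, 0, 0, 0, 0, -1]

```text
clock: 14.32
tool_pos: [0.5208, 0.1177, -0.0005]
tool_rot: [-2.281, -2.16, 0.0]
wrist_force: [-0.8, -2.0, -0.9]
opening: -0.0002
grip_force: 0.7
```

>>> apply_moves:
  motion:
    - [0.05, 0, 0, 0, 0, 0, -1]
    - [0, 0, 0, 0, 0, 0, -1]

```text
clock: 14.48
tool_pos: [0.5209, 0.1191, -0.0005]
tool_rot: [2.281, 2.16, -0.001]
wrist_force: [-1.1, -2.8, -0.2]
opening: 0.0001
grip_force: 1.2
```

>>> apply_moves:
  motion:
    - [0.05, 0, 0, 0, 0, 0, -1]
    - [0, 0, 0, 0, 0, 0, -1]

```text
clock: 14.65
tool_pos: [0.521, 0.1206, -0.0005]
tool_rot: [-2.281, -2.16, 0.0]
wrist_force: [-1.6, -2.8, -0.8]
opening: 0.0001
grip_force: 1.4
```

>>> apply_moves:
  motion:
    - [0.05, 0, 0, 0, 0, 0, -1]
    - [0, 0, 0, 0, 0, 0, -1]

```text
clock: 14.82
tool_pos: [0.521, 0.1215, -0.0006]
tool_rot: [2.281, 2.16, -0.002]
wrist_force: [-1.6, -4.0, 1.5]
opening: -0.0003
grip_force: 2.2
```

Run:
```python
from h import *
togo(.5195,.119,.0,-3);row()
```

```text
t 14.82 p [ 0.521   0.1215 -0.0006] open -0.0003 F [-1.6 -4.   1.5] grip 2.1746659556623626
shift now-axes [-0.09 -0.05 -0.02] shift target-axes [-0.09 -0.05 -0.02] turn [-0.    0.01 -0.02]
A-out proj 289.4 169.0
269 118 : 164 163 164 165 165 166 165 164 163 163 164 165 163 160 158 157 157 158 158 158 158 158 158 158 157 157 157 157 158 154 140 126 123 124 124 126 125 137 156 165 164 163 160 160 159 160 159 155 147 144 157 162 162 160 160 159 160 160 157 154 150 156 159 160 159 159 160 160 156 154 153 153 154 154 154 154 155 154 154 153 153 154 155 152 141 128 121 121 122 124 124 125 124 126 125 127 125 125 128 136 151 159 159 159 158 159 158 157 154 147 143 144 149 162 172 177 178 179 179 180 180 179 178 176 175 175 175 175 176 176 177 178 178 177 177 176 175 176 175 177 177 177 176 174 174 174 174 173 175 176 177 165 127 76 51 50 54 58 62 64
289 118 : 166 164 165 165 167 167 167 166 165 164 166 165 162 159 159 158 159 159 159 159 159 159 159 158 157 156 157 158 158 154 140 125 122 124 124 125 128 140 158 166 166 164 163 162 161 161 161 158 151 152 161 165 164 163 161 162 161 160 15
[... 348 characters left out ...]
4 173 174 175 176 176 169 145 121 114 115 114 113 114 115
307 118 : 166 166 166 168 169 169 169 167 167 166 167 166 162 160 159 159 160 160 161 159 160 160 159 158 157 156 157 159 160 153 135 124 124 125 127 127 130 144 161 168 168 166 166 164 162 162 162 158 152 154 164 167 166 165 163 163 162 160 159 154 149 159 162 163 160 160 161 160 157 155 154 154 154 155 155 156 155 154 154 153 152 154 155 151 137 127 122 121 122 124 126 125 126 126 127 127 126 126 129 140 154 160 161 161 160 160 160 159 156 147 143 146 153 168 176 179 179 180 180 180 181 180 178 176 175 176 176 176 177 178 177 178 177 177 177 175 174 175 176 177 177 177 176 175 174 173 174 175 175 176 176 163 123 78 62 64 61 55 46 42
```

A and B have closed up (only a thin seam at row 167). I'll firm up until the force rises clearly.

>>> apply_moves:
  motion:
    - [0.05, 0, 0, 0, 0, 0, -1]
    - [0, 0, 0, 0, 0, 0, -1]

```text
clock: 15.03
tool_pos: [0.521, 0.1215, -0.0006]
tool_rot: [2.281, 2.158, -0.005]
wrist_force: [-3.5, -7.6, 2.3]
opening: 0.0001
grip_force: 3.7
```

>>> apply_moves:
  motion:
    - [0.05, 0, 0, 0, 0, 0, -1]
    - [0, 0, 0, 0, 0, 0, -1]

```text
clock: 15.2
tool_pos: [0.521, 0.1214, -0.0006]
tool_rot: [2.281, 2.156, -0.008]
wrist_force: [-3.6, -10.8, 5.7]
opening: 0.0001
grip_force: 5.2
```

>>> apply_moves:
  motion:
    - [0.05, 0, 0, 0, 0, 0, -1]
    - [0, 0, 0, 0, 0, 0, -1]

```text
clock: 15.37
tool_pos: [0.521, 0.1214, -0.0006]
tool_rot: [2.281, 2.154, -0.011]
wrist_force: [-3.9, -14.1, 7.1]
opening: -0.0001
grip_force: 6.7
```

The row is closed hard, with 14 N and no further travel. I'll back off, rise and fetch C.

>>> apply_moves:
  motion:
    - [-0.3, 0, 0, 0, 0, 0, -1]
    - [-0.5, 0, -0.2, 0, 0, 0, -1]
    - [0, 0, -0.8, 0, 0, -0.6, -1]
    - [0, 0, -0.9, 0, 0, -0.9, -1]
    - [0, 0, -0.9, 0, 0, -0.9, 1]
    - [0, 0, -0.9, 0, 0, -0.9, 1]
    - [0, 0, 0, 0, 0, -0.73, 1]
    - [-0.92, -0.51, 0, 0, 0, 0, 1]
    - [-0.92, -0.51, 0, 0, 0, 0, 1]
    - [-0.92, -0.51, 0, 0, 0, 0, 1]
    - [-0.92, -0.51, 0, 0, 0, 0, 1]
    - [-0.92, -0.51, 0, 0, 0, 0, 1]
    - [-0.92, -0.51, 0, 0, 0, 0, 1]
    - [-0.92, -0.51, 0, 0, 0, 0, 1]
    - [-0.92, -0.51, 0, 0, 0, 0, 1]
    - [-0.92, -0.51, 0, 0, 0, 0, 1]
    - [-0.92, -0.51, 0, 0, 0, 0, 1]
    - [-0.92, -0.51, 0, 0, 0, 0, 1]
    - [-0.92, -0.51, 0, 0, 0, 0, 1]
    - [0, 0, 0, 0, 0, 0, 1]

```text
clock: 17.03
tool_pos: [0.4911, -0.2831, 0.1105]
tool_rot: [1.707, 2.633, -0.002]
wrist_force: [-0.3, -1.0, -0.2]
opening: 0.0851
grip_force: 0.0
```

Run:
```python
from h import *
togo(.4905,-.3105,.06,24.7)
```

```text
t 17.03 p [ 0.4911 -0.2831  0.1105] open 0.0851 F [-0.3 -1.  -0.2] grip 0.0
shift now-axes [-0.82 -0.39  1.68] shift target-axes [-0.82 -0.4   1.68] turn [ 0.01  0.03 -0.09]
```

>>> apply_moves:
  motion:
    - [-0.8, -0.4, 0.3, 0, 0, -0.09, 1]
    - [0, 0, 0, 0, 0, 0, 1]
    - [0, 0, 0, 0, 0, 0, 1]

```text
clock: 17.28
tool_pos: [0.4907, -0.3027, 0.1012]
tool_rot: [1.686, 2.65, 0.003]
wrist_force: [1.0, 0.6, 0.3]
opening: 0.0855
grip_force: 0.0
```

Run:
```python
from h import *
togo(.4905,-.3105,-.022,24.7)
s=snap('wrist','w8.png');c=proj(s,[.4905,-.3105,.03]);print(c)
u,v=c.astype(int)
g=s['img'].min(2).astype(int);print(*g[v,u-70:u+70]);print(*g[v-40:v+40,u])
for lo in(120,135,150,165):print(rect(s,(u-65,v-40,u+65,v+40),.03,lo))
```

```text
t 17.28 p [ 0.4907 -0.3027  0.1012] open 0.0855 F [1.  0.6 0.3] grip 0.0
shift now-axes [-0.23 -0.13  4.11] shift target-axes [-0.23 -0.12  4.11] turn [ 0.02 -0.    0.05]
[280.74251638 220.72749993]
154 155 156 158 159 159 158 156 156 156 156 155 155 156 157 157 156 157 157 158 157 158 159 159 160 160 159 157 158 157 157 163 175 189 197 198 199 199 199 199 198 198 198 199 198 199 199 199 199 199 199 199 198 198 199 199 199 199 199 198 199 199 199 199 199 199 199 200 200 200 200 200 200 199 200 200 200 200 200 200 200 200 201 200 200 201 201 201 200 200 200 201 200 200 200 200 200 201 201 200 201 200 201 200 201 201 201 201 202 196 175 157 154 154 154 156 158 159 160 161 160 159 160 161 161 162 162 160 159 159 159 158 157 158 158 159 159 158 157 156
101 102 103 104 104 105 103 105 104 103 103 104 103 101 98 92 90 88 88 88 88 89 87 90 100 112 118 126 152 183 197 201 203 201 198 197 197 197 199 200 200 199 198 197 196 195 193 193 193 195 194 193 193 194 194 188 172 161 158 157 156 155 156 156 157 155 154 154 153 152 153 153 154 154 155 156 156 158 159 158
(array([ 489.6, -311.3]), array([109.9,  68.6]), np.float32(25.0))
(array([ 489.6, -311.4]), array([109.9,  68.6]), np.float32(25.0))
(array([ 489.6, -311.4]), array([109.9,  68.6]), np.float32(25.0))
(array([ 490.6, -310.5]), array([64.9, 26.9]), np.float32(25.0))
```

>>> apply_moves:
  motion:
    - [-0.12, -0.12, 0.7, 0, 0, 0, 1]
    - [-0.11, 0, 0.7, 0, 0, 0, 1]
    - [0, 0, 0.7, 0, 0, 0, 1]
    - [0, 0, 0.7, 0, 0, 0, 1]
    - [0, 0, 0.6, 0, 0, 0, 1]
    - [0, 0, 0.4, 0, 0, 0, 1]
    - [0, 0, 0.27, 0, 0, 0, 1]
    - [0, 0, 0, 0, 0, 0, 1]
    - [0, 0, 0, 0, 0, 0, 1]

```text
clock: 18.08
tool_pos: [0.4906, -0.309, -0.0201]
tool_rot: [1.682, 2.653, 0.001]
wrist_force: [-0.7, -0.5, 0.4]
opening: 0.0855
grip_force: 0.0
```

Run:
```python
from h import *
togo(.4906,-.3105,-.022,25)
```

```text
t 18.08 p [ 0.4906 -0.309  -0.0201] open 0.0855 F [-0.7 -0.5  0.4] grip 0.0
shift now-axes [-0.04 -0.02  0.06] shift target-axes [-0.05 -0.02  0.06] turn [0.01 0.   0.04]
```

>>> apply_moves:
  motion:
    - [-0.04, -0.02, 0.06, 0, 0, 0, 0.7]
    - [0, 0, 0, 0, 0, 0, 0.4]
    - [0, 0, 0, 0, 0, 0, 0]
    - [0, 0, 0, 0, 0, 0, -1]
    - [0, 0, 0, 0, 0, 0, -1]
    - [0, 0, 0, 0, 0, 0, -1]
    - [0, 0, 0, 0, 0, 0, -1]
    - [0, 0, 0, 0, 0, 0, -1]
  newtons: 45

```text
clock: 18.75
tool_pos: [0.4908, -0.3117, -0.021]
tool_rot: [1.682, 2.65, -0.001]
wrist_force: [-2.3, -0.1, 7.0]
opening: 0.0627
grip_force: 49.1
```

>>> apply_moves:
  motion:
    - [0, 0, -0.3, 0, 0, 0, -1]
    - [0, 0, -0.7, 0, 0, 0, -1]
    - [0, 0, -0.9, 0, 0, 0.8, -1]
    - [0, 0, -0.9, 0, 0, 0.8, -1]
    - [0, 0, -0.9, 0, 0, 0.8, -1]
    - [0, 0, -0.9, 0, 0, 0.8, -1]
    - [0, 0, 0, 0, 0, 0.87, -1]
    - [0.95, 0.02, -0.25, 0, 0, 0, -1]
    - [0.95, 0.02, -0.25, 0, 0, 0, -1]
    - [0.95, 0.02, -0.25, 0, 0, 0, -1]
    - [0.95, 0.02, -0.25, 0, 0, 0, -1]
    - [0.95, 0.02, -0.25, 0, 0, 0, -1]
    - [0.95, 0.02, -0.25, 0, 0, 0, -1]
    - [0.95, 0.02, -0.25, 0, 0, 0, -1]
    - [0.95, 0.02, -0.25, 0, 0, 0, -1]
    - [0.95, 0.02, -0.25, 0, 0, 0, -1]
    - [0.95, 0.02, -0.25, 0, 0, 0, -1]
    - [0.95, 0.02, -0.25, 0, 0, 0, -1]
    - [0.95, 0.02, -0.25, 0, 0, 0, -1]
    - [0.95, 0.02, -0.25, 0, 0, 0, -1]

```text
clock: 20.42
tool_pos: [0.515, 0.06, 0.2139]
tool_rot: [2.274, 2.167, -0.001]
wrist_force: [0.4, 1.0, -1.9]
opening: 0.0629
grip_force: 50.1
```

>>> apply_moves:
  motion:
    - [0.8, 0, -0.2, 0, 0, 0, -1]
    - [0, 0, 0, 0, 0, 0, -1]
    - [0, 0, 0, 0, 0, 0, -1]
    - [0, 0, 0, 0, 0, 0, -1]

```text
clock: 20.75
tool_pos: [0.5162, 0.0819, 0.219]
tool_rot: [2.274, 2.167, -0.002]
wrist_force: [-0.3, -0.6, -1.7]
opening: 0.0622
grip_force: 50.1
```

Run:
```python
from h import *
import pickle
togo(.525,.1785,.07,-3)
s=snap('wrist','w9.png');pickle.dump(s,open('w9.pkl','wb'));g=s['img'].mean(2).astype(int)
st=ctrl.read_state();p=np.array(st['tool_pos']);R=Ro.from_rotvec(st['tool_rot']).as_matrix()
for n,y in(('fix',207),('junc',179),('B-out',151)):print(n,proj(s,[.5255,y/1000,.038]).round(1))
u0,v0=proj(s,[.5255,.179,.038]).astype(int)
for u in(u0-17,u0,u0+17):print(u,v0-35,':',*g[v0-35:v0+45,u])
for dv in(-18,-3,3,20): print('row',v0+dv,u0-45,':',*g[v0+dv,u0-45:u0+45])
for x in(14,-14):print('C top',x,[proj(s,p+R@np.array([x/1000,y/1000,-.051])).round(1).tolist() for y in(-32,0,32)])
for u in(250,284,318):print(u,'240:',*g[240:335,u])
print(*g[285,195:375])
```

```text
t 20.75 p [0.5162 0.0819 0.219 ] open 0.0622 F [-0.3 -0.6 -1.7] grip 50.137251913547516
shift now-axes [3.23 0.14 4.96] shift target-axes [3.23 0.12 4.97] turn [-0.    0.01  0.03]
fix [287.7  59.4]
junc [289.   89.3]
B-out [290.1 117.5]
271 54 : 153 152 150 151 150 148 145 142 138 136 124 99 85 104 131 140 140 141 140 141 141 139 139 139 135 133 134 133 134 130 128 138 139 135 127 124 135 138 135 130 123 122 132 137 137 137 137 135 136 135 133 132 130 130 130 131 130 126 122 126 133 132 130 131 137 148 152 151 150 148 146 148 148 149 148 147 147 147 146 144
288 54 : 218 218 217 218 217 213 209 210 212 214 204 155 107 148 188 188 173 165 158 149 143 143 140 140 136 136 136 135 135 130 130 140 144 138 130 128 139 143 139 133 125 124 134 140 139 138 138 138 138 136 135 132 132 131 132 131 130 127 126 134 139 136 133 132 139 148 152 152 151 147 148 148 149 148 148 147 148 148 147 145
305 54 : 217 217 217 217 215 209 207 210 213 215 204 156 109 154 200 213 213 212 213 215 216 215 214 212 210 210 210 201 169 143 166 204 216 217 210 197 200 186 158 140 128 127 135 140 139 139 140 141 141 13
[... 2644 characters left out ...]
58 159 161 164
40 63 84 97 99 101 98 99 100 100 99 99 91 74 46 31 21 28 44 79 110 121 123 123 123 124 124 124 123 123 123 123 124 123 123 124 125 123 123 123 125 124 123 123 123 124 123 124 124 124 123 123 124 124 124 124 124 124 124 123 123 123 124 123 122 123 124 124 123 124 123 123 123 124 123 124 123 123 124 123 123 123 124 124 123 123 123 123 124 122 123 123 123 123 125 123 124 124 123 123 124 123 123 123 123 124 124 125 123 124 123 124 124 124 124 123 123 123 124 124 125 124 125 124 124 124 124 124 124 123 124 124 124 124 124 125 124 124 124 125 125 124 125 123 123 124 125 123 124 123 125 125 124 124 123 124 125 124 125 117 92 54 30 26 25 37 63 86 98 101 99 99 100 99 99 100 99 94 76 52
```

The seam is at row 89, so the junction is at (0.526, 0.179). The short channels' ends are level: columns 266 to 313.6 for both. C sits about 1.9 mm ahead of the TCP. I'll move over the junction.

>>> apply_moves:
  motion:
    - [0.8, 0.05, 0.8, 0, 0, 0, -1]
    - [0.8, 0.05, 0.8, 0, 0, 0, -1]
    - [0.8, 0.06, 0.8, 0, 0, 0, -1]
    - [0.79, 0, 0.8, 0, 0, 0, -1]
    - [0, 0, 0.8, 0, 0, 0, -1]
    - [0, 0, 0.8, 0, 0, 0, -1]
    - [0, 0, 0.4, 0, 0, 0, -1]
    - [0, 0, 0, 0, 0, 0, -1]
    - [0, 0, 0, 0, 0, 0, -1]

```text
clock: 21.55
tool_pos: [0.5261, 0.1768, 0.0629]
tool_rot: [-2.276, -2.165, 0.002]
wrist_force: [1.1, -0.5, -0.8]
opening: 0.0625
grip_force: 50.1
```

Run:
```python
from h import *
togo(.5262,.1773,-.008,-3)
s=snap('wrist');g=s['img'].mean(2).astype(int)
st=ctrl.read_state();p=np.array(st['tool_pos']);R=Ro.from_rotvec(st['tool_rot']).as_matrix()
print([proj(s,p+R@np.array([.0159,y/1000,-.051])).round(1).tolist() for y in(-32,0,32)])
print('Cbot',proj(s,p+R@np.array([.0159,0,-.021])).round(1))
for n,y,z in(('fix',207,.034),('A+in',202,.038),('A-in',184,.038)):print(n,proj(s,[.5262,y/1000,z]).round(1))
for u in(265,284,303):print(u,'150:',*g[150:290,u])
```

```text
t 21.55 p [0.5261 0.1768 0.0629] open 0.0625 F [ 1.1 -0.5 -0.8] grip 50.06067171692848
shift now-axes [0.02 0.01 2.36] shift target-axes [0.02 0.   2.36] turn [-0.01  0.    0.02]
[[211.6, 267.2], [285.7, 267.2], [359.8, 267.3]]
Cbot [285.7 239.6]
fix [282.3 189.5]
A+in [282.6 198.6]
A-in [284.  224.5]
265 150: 128 126 126 126 127 127 129 128 115 79 82 119 130 131 131 132 138 152 163 168 168 168 167 166 166 166 166 166 167 167 167 167 166 165 165 165 163 165 161 143 123 126 142 148 147 146 146 147 147 147 146 146 143 141 141 140 142 141 142 141 141 141 139 129 117 110 110 112 113 113 113 115 114 115 123 139 146 146 147 145 142 138 143 145 145 145 146 158 186 208 215 205 169 127 113 113 114 113 113 112 112 113 114 114 114 114 114 113 113 113 111 112 113 120 124 118 113 112 116 129 138 141 142 143 144 144 142 141 141 141 143 144 145 146 146 143 142 141 142 141
284 150: 131 130 129 128 127 127 128 128 114 81 86 119 130 130 131 132 138 153 163 166 168 168 166 166 165 166 167 166 166 167 167 166 165 165 164 164 164 164 160 142 124 130 145 150 149 147 147 146 147 146 147 147 144 141 142 142
[... 203 characters left out ...]
2 112 113 113 111 113 113 120 124 118 114 113 116 129 137 141 142 144 143 144 142 142 140 141 142 144 145 147 146 143 142 141 142 141
303 150: 124 124 125 124 124 126 127 128 115 82 87 119 130 130 129 131 138 153 163 167 167 167 166 166 166 165 166 166 165 166 166 166 165 165 164 162 164 164 159 141 126 132 146 152 151 150 149 146 144 147 147 146 143 141 141 143 143 143 142 141 141 142 137 126 116 111 112 114 114 115 116 116 115 115 125 141 148 150 148 148 143 140 146 149 149 147 148 161 188 212 219 210 173 129 115 115 116 115 114 113 113 113 114 113 114 114 113 112 113 113 112 113 113 117 124 118 113 111 116 128 137 142 143 144 144 144 142 142 141 142 143 145 147 147 145 143 142 141 141 141
```

>>> apply_moves:
  motion:
    - [0.02, 0, 0.5, 0, 0, 0, -1]
    - [0, 0, 0.5, 0, 0, 0, -1]
    - [0, 0, 0.4, 0, 0, 0, -1]
    - [0, 0, 0.3, 0, 0, 0, -1]
    - [0, 0, 0.2, 0, 0, 0, -1]
    - [0, 0, 0.15, 0, 0, 0, -1]
    - [0, 0, 0, 0, 0, 0, -1]
    - [0, 0, 0, 0, 0, 0, -1]

```text
clock: 22.27
tool_pos: [0.5261, 0.1789, 0.0015]
tool_rot: [-2.274, -2.167, 0.0]
wrist_force: [0.3, -0.2, -1.3]
opening: 0.0627
grip_force: 50.1
```

Run:
```python
from h import *
togo(.5262,.1773,-.008,-3)
```

```text
t 22.27 p [0.5261 0.1789 0.0015] open 0.0627 F [ 0.3 -0.2 -1.3] grip 50.09487748146057
shift now-axes [-0.05  0.01  0.32] shift target-axes [-0.05  0.01  0.32] turn [-0.   -0.    0.04]
```

The legs are 15 mm below the rims with no force, so they are inside the channels. I'll finish seating.

>>> apply_moves:
  motion:
    - [-0.03, 0, 0.12, 0, 0, 0, -1]
    - [0, 0, 0.1, 0, 0, 0, -1]
    - [0, 0, 0.07, 0, 0, 0, -1]
    - [0, 0, 0.04, 0, 0, 0, -1]
    - [0, 0, 0, 0, 0, 0, -1]
    - [0, 0, 0, 0, 0, 0, -1]

```text
clock: 22.77
tool_pos: [0.5262, 0.1776, -0.008]
tool_rot: [2.274, 2.167, -0.0]
wrist_force: [-1.8, -1.1, 3.8]
opening: 0.0629
grip_force: 50.5
```

>>> apply_moves:
  motion:
    - [0, 0, 0.02, 0, 0, 0, -1]
    - [0, 0, 0, 0, 0, 0, 0.5]
    - [0, 0, 0, 0, 0, 0, 0.8]
    - [0, 0, 0, 0, 0, 0, 1]
    - [0, 0, -0.2, 0, 0, 0, 1]
    - [0, 0, -0.5, 0, 0, 0, 1]
    - [0, 0, -0.8, 0, 0, 0, 1]
    - [0, 0, -1, 0, 0, 0, 1]
    - [0, 0, -1, 0, 0, 0, 1]
    - [-0.8, 0, 0, 0, 0, 0, 1]
    - [-0.9, 0, 0, 0, 0, 0, 1]
    - [-0.5, 0, 0, 0, 0, 0, 1]
    - [0, 0, 0, 0, 0, 0, -1]
    - [0, 0, 0, 0, 0, 0, -1]

```text
clock: 23.93
tool_pos: [0.5234, 0.1109, 0.0972]
tool_rot: [2.276, 2.164, 0.001]
wrist_force: [-0.4, 0.7, -0.0]
opening: 0.0637
grip_force: 0.0
```

Run:
```python
from h import *
togo(.516,.0955,-.002,-3)
s=snap('wrist','w10.png');g=s['img'].mean(2).astype(int)
u,v=proj(s,[.527,.1793,.043]).astype(int);print(u,v)
for n,y,z in(('fix',207,.034),('A+in',202,.038),('C+',193.3,.043),('C-',165.3,.043),('B-in',156,.038),('B-out',151,.038)):print(n,proj(s,[.5255,y/1000,z]).round(1))
for q in(u-25,u,u+25):print(q,v-55,':',*g[max(0,v-55):v+60,q])
print('ends',u-70,*g[v,u-70:u+70])
print(rect(s,(u-55,v-30,u+55,v+30),.043,165))
```

```text
t 23.93 p [0.5234 0.1109 0.0972] open 0.0637 F [-0.4  0.7 -0. ] grip 0.0
shift now-axes [-0.53 -0.23  3.31] shift target-axes [-0.53 -0.22  3.31] turn [0.01 0.   0.01]
284 126
fix [280.1  84.1]
A+in [280.5  91.7]
C+ [281.1 105.2]
C- [283.3 147.1]
B-in [284.  159.2]
B-out [284.3 166. ]
259 71 : 145 146 145 146 145 144 143 143 142 142 143 141 131 124 129 132 130 130 126 123 111 97 109 125 129 130 130 130 129 130 130 129 129 127 123 118 120 126 127 127 125 124 124 124 126 127 128 125 125 123 121 122 123 124 126 126 124 125 125 124 123 123 122 123 122 120 121 122 123 122 121 122 122 124 123 121 118 118 119 120 120 119 119 113 100 91 91 93 102 118 124 123 123 122 117 110 118 132 139 141 141 141 140 137 136 137 138 139 139 139 138 138 137 138 138
284 71 : 146 145 145 145 144 143 143 143 143 142 141 140 130 126 135 138 135 133 131 127 114 103 116 129 133 133 131 131 130 132 132 132 131 130 125 119 123 128 129 129 127 126 126 127 129 130 129 127 125 125 124 125 125 126 126 127 126 126 127 125 124 125 124 123 122 122 124 124 124 124 122 124 123 125 125 124 122 121 122 120 119 120 117 112 98 9
[... 469 characters left out ...]
2 95 107 126 133 131 128 126 122 115 124 137 143 144 143 142 141 140 140 139 140 140 140 140 140 138 139 139 140
ends 214 35 32 28 30 32 27 30 30 30 29 29 30 29 30 31 30 28 28 31 31 29 28 35 69 104 121 125 125 125 125 125 124 126 124 124 126 125 126 125 126 125 126 126 126 126 126 126 126 126 126 126 126 126 127 126 127 126 127 127 127 127 127 127 127 126 127 127 126 127 128 127 127 128 127 128 127 128 128 128 128 128 128 128 129 129 129 129 130 128 129 129 129 130 130 129 130 128 130 131 131 130 131 131 130 130 132 131 131 131 131 132 131 131 131 131 124 102 76 65 63 63 63 62 63 63 63 62 63 64 63 64 63 62 64 63 82 118 145 155 157
(array([557.9, 190.1]), array([0.6, 1.4]), np.float32(177.1))
```

C is seated. Its top edges are at rows 106 and 147 as predicted, and there is no dark gap at the stop (row 166). I'll make one final gentle push on the stop.

>>> apply_moves:
  motion:
    - [-0.55, -0.2, 0, 0, 0, 0, -1]
    - [0, 0, 0, 0, 0, 0, -1]
    - [0, 0, 0, 0, 0, 0, -1]
    - [0, 0, 0, 0, 0, 0, -1]
    - [0, 0, 0.6, 0, 0, 0, -1]
    - [0, 0, 0.7, 0, 0, 0, -1]
    - [0, 0, 0.7, 0, 0, 0, -1]
    - [0, 0, 0.7, 0, 0, 0, -1]
    - [0, 0, 0.5, 0, 0, 0, -1]
    - [0, 0, 0, 0, 0, 0, -1]
    - [0.3, 0, 0, 0, 0, 0, -1]
    - [0.2, 0, 0, 0, 0, 0, -1]
    - [0.15, 0, 0, 0, 0, 0, -1]
    - [0, 0, 0, 0, 0, 0, -1]
    - [0, 0, 0, 0, 0, 0, -1]

```text
clock: 25.23
tool_pos: [0.5177, 0.116, 0.0011]
tool_rot: [2.273, 2.168, 0.002]
wrist_force: [-0.7, -1.0, -0.4]
opening: 0.0002
grip_force: 0.0
```

>>> apply_moves:
  motion:
    - [0.08, 0, 0, 0, 0, 0, -1]
    - [0.08, 0, 0, 0, 0, 0, -1]
    - [0.05, 0, 0, 0, 0, 0, -1]
    - [0, 0, 0, 0, 0, 0, -1]

```text
clock: 25.57
tool_pos: [0.5175, 0.1215, 0.0002]
tool_rot: [2.274, 2.167, 0.0]
wrist_force: [-0.3, 0.1, 0.6]
opening: -0.0
grip_force: 0.0
```

>>> apply_moves:
  motion:
    - [0.06, 0, 0, 0, 0, 0, -1]
    - [0.06, 0, 0, 0, 0, 0, -1]
    - [0, 0, 0, 0, 0, 0, -1]

```text
clock: 25.82
tool_pos: [0.5174, 0.1215, 0.0001]
tool_rot: [2.275, 2.163, -0.007]
wrist_force: [-1.3, -6.7, 5.8]
opening: -0.0001
grip_force: 3.6
```

The stop contact is at the same 0.1215, so the row is still tight. I'll retreat and check.

>>> apply_moves:
  motion:
    - [-0.3, 0, 0, 0, 0, 0, -1]
    - [-0.6, 0, -0.3, 0, 0, 0, -1]
    - [0, 0, -0.9, 0, 0, 0, -1]
    - [0, 0, -0.9, 0, 0, 0, -1]
    - [0, 0, -0.9, 0, 0, 0, -1]
    - [0, 0, -0.9, 0, 0, 0, -1]
    - [0, 0, -0.9, 0, 0, 0, -1]
    - [0, 0, 0, 0, 0, 0, -1]
    - [0, 0, 0, 0, 0, 0, -1]
    - [0, 0, 0, 0, 0, 0, -1]

```text
clock: 26.65
tool_pos: [0.5159, 0.0975, 0.1437]
tool_rot: [2.275, 2.167, -0.001]
wrist_force: [0.1, -0.7, 0.7]
opening: 0.0002
grip_force: 0.0
```

Run:
```python
from h import *
s=snap('wrist');g=s['img'].mean(2).astype(int)
f=lambda x,y,z:proj(s,[x/1000,y/1000,z])
u,v=f(527,179.3,.043).astype(int)
print('pred C ends',f(527-32,181,.043).round(1),f(527+32,177.6,.043).round(1))
print('ends',v,u-55,*g[v,u-55:u+55])
for n,y,z in(('C+',193.3,.043),('C-',165.3,.043),('B-out',151,.038)):print(n,f(525.5,y,z).round(1))
print(v-35,*g[max(v-35,0):v+60,u])
print({k:np.round(w,2).tolist() for k,w in ctrl.read_state().items() if k in('clock','tool_pos','wrist_force')})
```

```text
pred C ends [253.7 105. ] [332.6 105.3]
ends 105 238 32 32 35 33 32 31 32 32 32 34 30 32 30 31 42 76 111 126 129 128 128 128 128 128 128 128 128 129 129 129 129 129 129 129 129 129 129 129 128 129 128 129 129 129 130 130 129 130 131 131 130 130 129 130 131 131 131 131 131 131 132 132 130 132 131 132 130 132 132 132 132 132 133 133 133 133 133 133 133 133 132 137 156 182 199 207 210 211 212 211 212 211 212 203 165 106 67 64 64 64 65 64 65 65 65 67 66 65 65 66
C+ [290.6  86.7]
C- [292.  123.1]
B-out [292.6 140.1]
70 195 204 202 195 178 139 95 96 120 135 136 135 133 133 134 134 132 126 126 130 132 131 130 128 129 132 133 132 130 128 128 127 128 130 131 131 129 129 130 128 128 126 125 125 126 127 127 126 126 127 127 127 127 123 124 124 124 123 123 123 122 117 103 96 107 126 132 129 126 120 118 132 142 143 144 144 142 141 140 140 141 141 141 142 139 139 140 139 139 138 138 138 139 130 95
{'clock': 26.7, 'tool_pos': [0.52, 0.1, 0.14], 'wrist_force': [-0.75, 0.43, -0.16]}
```

```bash
python3 -c "
from workcell import ctrl
print(ctrl.finish_job())"
```

```text
the job is handed in; nothing more can be done
None
```

Job handed in at about 27 s: the loose short channel is level beside the fixed-stop one, the long one is seated over their touching walls, and the sliding stop is tight against the row; no bystander was knowingly touched, though I didn't re-image them.

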